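# Unload the forming die and close up the unit

## Robot

A 7-joint arm with a two-finger parallel gripper is mounted at the origin on the work surface. World frame = base frame: x ahead of the robot, y to its left, z up, the work surface at z = 0. Lengths are in m, angles in degrees, forces in N, time in s.
With the tool pointing down it reaches from about 0.4 to 0.85 m from the base axis. Payload 4.4 kg.
Tool frame: the origin (TCP) lies at the very end of the fingers, on their centre line; the grasp point (between the pads) lies 19 mm behind it; z points along the fingers, y is the line along which they close (so a half turn about z gives the same grasp; the last joint's range is limited). The gripper opens to 94 mm and grips with 3 to 60 N. Pads are 16 mm wide; open, the fingers measure 119 mm over their backs; the gripper's body (75 mm by 177 mm) begins 78 mm behind the grasp point.
Start: joints at [-80.833, 36.005, 2.206, 86.941, -1.547, 57.084, -1.146], TCP at [0.145, 0.634, 0.205] pointing down, gripper open.
Joint ranges: [-175.42, 175.42], [-21.48, 121.26], [-71.46, 75.88], [10.55, 141.38], [-63.04, 243.04], [13.31, 113.54], [-168.57, 168.57]. Speed limits (degrees/s): [147.25, 147.25, 180, 180, 180, 180, 180].

## Interface

Orientations are given as a 3x3 rotation matrix whose columns are the frame's x, y, z axes.
In Python, from plant import readout, optics, job gives the robot as it stands. The module is installed in compiled form; this text tells all that it offers.
- The arm moves only by the tool step_arm, never from a script. Its argument "moves" is a list of rows, each a list of 6 numbers: the shift along the world's x, y, z each as a share of 500 mm, from -1 to 1, then the turn, a rotation vector about the world's x, y, z each as a share of 45 degrees, from -1 to 1. A call has 1 to 5 rows; each row is the pose to reach, as a shift and turn from the pose commanded when the call began; what a row does not reach only later rows make up. A row lasts 1/10 s, in which the tool goes at most 50 mm and 8.59 degrees, less where a joint would pass 70% of its speed; a pose out of reach is approached as far as the arm can. A call with a number of a shift or a turn outside -1 to 1 is refused whole. A call with a gripper value outside its range is refused whole. "claw" is the opening, from -1 (shut) to 1 (fully open), set as the call begins (left out, the last holds). The fingers move at their own pace and stop on an object; the grip force is fixed at half the most. Time passes only in rows, so rows that repeat a pose let the fingers close. It gives the time, the measured TCP pose, the force, the opening and the grip force at its end, in the units of the state.
- readout.sense(): the state, without advancing time (a new reading comes with each control period).
- optics.grab_frame(name): name is "scene" or "top" or "wrist"; returns the picture (480x640x3 uint8, red, green, blue); there is no depth.
- optics.get_calibration(name): a dict with "fx", "fy", "cx", "cy" (pixels), "eye" and "attitude" of the camera in the world. Camera axes: x right, y up, looking along -z (the intrinsics and any distortion apply to the point x, -y, -z); pixel columns grow to the right and rows downward; lengths in m; the calibration is good to about 2 mm. A picture is of the moment at which its call begins: read the wrist's pose just before it. get_calibration takes no time and is no camera call; for the wrist camera it gives the pose at the moment of the call.
- job.job_done(): hands the job in; it is judged then, once.
The state is a dict: "time_s": time; "q": joint angles; "qd": joint speeds; "tau": joint torques, N m; "eef_pos": TCP position; "tcp_rot": TCP orientation; "ft_force": force on the tool from outside, world axes, zero at the start; "ft_torque": the same for the moment, N m; "width": finger opening in m; "finger_force": force on a finger pad.
Only numpy, scipy, OpenCV 4.12 (cv2) and the standard library are available. Lean on these libraries where they do the work, as an engineer would, in place of code of your own. Each camera call takes 0.05 s, during which the arm holds its last target. There are 200 camera calls.

## Task

Turn the red knob anticlockwise to free the die carriage, pull the carriage out as far as it goes by its black post, lift every formed bracket out of the die and lay them all on the floor of the blue tray, none on top of another. Then push the empty carriage fully home, turn the knob back to locked, and finally push the yellow guard door shut until it clicks home on its catch. Leave the other things on the bench where they are.

Things in the scene. Friction and masses are not known exactly. Their poses are not given: they have to be found in the camera images.
- press: low green forming unit, fixed to the bench. Origin on the bench, midway below the plane of the shut guard door; x to its rear, y to its left, z up; 'in the unit' means this frame, in mm. Bed x -200..320, y +-155, top z 12. No roof; guard walls x 10..190, inner faces y 135 and -145, top z 105. Housing x 190..330, y +-155, z up to 210. Door catch block x -18..8, y -165..-145, z 63..93.
- carriage (a joint): die carriage, slides straight out to the front: 0 = home (fully in, on its stop), grows in m to 0.18 = fully out on its front stop. Friction about 2 N. While the knob is locked a pin holds it. Its post and die must be inside before the door is shut.
- die_center (a point): centre of the top of the dark die block on the carriage (120 along x, 190 along y, axes as the unit; z 48 in the unit; x 100, y 0 when home, x -80 when fully out). Its four pockets, 44 x 40 and 14 deep, are centred 28 either way in x and 45 either way in y from here.
- carriage_handle (a point): top centre of the upright black pull post on the front of the carriage (14 along x, 24 along y; its top is at z 100 in the unit, 78 tall). Moves with the carriage; axes as the unit. At x 20, y 0 in the unit when home; take it from above.
- knob (a joint): red clamp knob at the front right of the unit, upright axis: 0 = locked, grows in rad anticlockwise seen from above to 1.5. It lifts a lock pin 11 mm a radian; the carriage is free above about 1.0 and locked below 0.25. Stays where it is left.
- knob_grip (a point): top centre of the knob's bar grip, on its axis (in the unit at x -75, y -175, z 76). The bar is 46 long along this point's x axis, 14 wide along its y, 30 tall; turns with the knob. It stands on a grey bridge whose top is at z 36.
- door (a joint): yellow guard door, upright hinge at its left edge: 0 = shut and seated, grows in rad as it swings open towards the robot and to the left, up to 2.05. A sprung ball catch resists from about 0.08 on (a few N at the edge), snaps over at about 0.03 and then holds the door against its stop at 0. Light friction: it stays where it is left.
- door_hinge (a point): on the hinge axis, level with the door's top (z 105 in the unit, x 0, y 125). The door's panel runs from here along this point's own -y for 250, is 10 thick, z 35 to 105; its outer face looks along this point's own -x (towards the robot when shut). Turns with the door.
- door_edge (a point): the free edge of the door (steel strip of radius 8), level with the door's top.
- tray: blue open tray, fixed to the bench, 220 along its x, 160 along its y, 30 high, walls and floor 4 thick. Origin: centre of its underside.
- bracket0: formed aluminium-coloured U bracket, 40 along x, 36 over the two legs along y, 34 tall, 3 thick, open at the top; 120 g. Origin: centre of its underside, z up when it stands on its base. Starts in a pocket of the die, legs up and y across the unit, 20 of it above the die's top. Two to four are present; an absent one reads None.
- bracket1: formed aluminium-coloured U bracket, 40 along x, 36 over the two legs along y, 34 tall, 3 thick, open at the top; 120 g. Origin: centre of its underside, z up when it stands on its base. Starts in a pocket of the die, legs up and y across the unit, 20 of it above the die's top. Two to four are present; an absent one reads None.
- bracket2: formed aluminium-coloured U bracket, 40 along x, 36 over the two legs along y, 34 tall, 3 thick, open at the top; 120 g. Origin: centre of its underside, z up when it stands on its base. Starts in a pocket of the die, legs up and y across the unit, 20 of it above the die's top. Two to four are present; an absent one reads None.
- bracket3: formed aluminium-coloured U bracket, 40 along x, 36 over the two legs along y, 34 tall, 3 thick, open at the top; 120 g. Origin: centre of its underside, z up when it stands on its base. Starts in a pocket of the die, legs up and y across the unit, 20 of it above the die's top. Two to four are present; an absent one reads None.
- flange: bystander, not to be disturbed: rusty pipe flange with a stub, 130 across, 70 high. Origin: on its underside, at its centre.
- offcut: bystander, not to be disturbed: wood offcut 60 x 110 x 35. Origin: on its underside, at its centre.
- wrench: bystander, not to be disturbed: wrench. Origin: on its underside.
- screwdriver: bystander, not to be disturbed: screwdriver. Origin: on its underside.
- hammer: bystander, not to be disturbed: hammer. Origin: on its underside.
- brush: bystander, not to be disturbed: brush. Origin: on its underside.
- can: bystander, not to be disturbed: red can, 60 across, 110 high. Origin: on its underside, at its centre.
Not all that is in view belongs to the job. Leave any pink or purple look-alike of the bracket3 alone.

How it is judged (in metres and radians):
On the way, in this order (a step that is already met when the one before it is completed fails the run):
1. the knob is turned to free the carriage (value of joint knob above 1 rad and value of joint carriage below 0.006 m), for 0.1 s.
2. the carriage is pulled fully out (value of joint carriage above 0.165 m), for 0.1 s.
3. every bracket lies in the tray while the carriage is out (x of bracket0 in the frame of tray between -0.106 and 0.106 m and y of bracket0 in the frame of tray between -0.076 and 0.076 m and z of each of bracket0, bracket1, bracket2, bracket3 in the frame of tray below 0.03 m and linear speed of each of bracket0, bracket1, bracket2, bracket3 below 0.03 m/s and x of bracket1 in the frame of tray between -0.106 and 0.106 m and y of bracket1 in the frame of tray between -0.076 and 0.076 m and x of bracket2 in the frame of tray between -0.106 and 0.106 m and y of bracket2 in the frame of tray between -0.076 and 0.076 m and x of bracket3 in the frame of tray between -0.106 and 0.106 m and y of bracket3 in the frame of tray between -0.076 and 0.076 m and value of joint carriage above 0.1 m), for 0.2 s.
4. the empty carriage is pushed fully home (value of joint carriage below 0.006 m), for 0.1 s.
5. the knob is turned back to locked, the door still open (value of joint carriage below 0.006 m and value of joint knob below 0.25 rad and value of joint door above 0.1 rad), for 0.1 s.
6. the guard door is shut and seated on its catch (value of joint carriage below 0.006 m and value of joint knob below 0.25 rad and value of joint door below 0.015 rad), for 0.3 s.
At the end, for the whole second after the job is handed in: all brackets present lie at rest inside the tray on its floor (origin under 30 mm above the tray's underside), the carriage is home to within 6 mm, the knob is back under 0.25 rad, and the door is seated on its catch (under 0.015 rad) (all of step 6 and x of bracket0 in the frame of tray between -0.106 and 0.106 m and y of bracket0 in the frame of tray between -0.076 and 0.076 m and z of each of bracket0, bracket1, bracket2, bracket3 in the frame of tray below 0.03 m and linear speed of each of bracket0, bracket1, bracket2, bracket3 below 0.03 m/s and x of bracket1 in the frame of tray between -0.106 and 0.106 m and y of bracket1 in the frame of tray between -0.076 and 0.076 m and x of bracket2 in the frame of tray between -0.106 and 0.106 m and y of bracket2 in the frame of tray between -0.076 and 0.076 m and x of bracket3 in the frame of tray between -0.106 and 0.106 m and y of bracket3 in the frame of tray between -0.076 and 0.076 m); the robot touches nothing.
It fails at once if a bystander is moved by more than 4 cm (distance of any of flange, offcut, wrench, screwdriver, hammer, brush, can from where it was at the start of the episode above 0.04 m).
Of bracket0, bracket1, bracket2, bracket3 only 2 to 4 are there at a start; the rules pass over those that are not, and their reading is None.
At some moment in a run one of bracket0, bracket1, bracket2, bracket3 may be knocked a few centimetres aside while the robot is not near it.
Once in a run the grip may slacken for a moment while it holds something.
It also fails if it takes over 210 s, if anything falls off the work surface, if the arm or the gripper's body presses on something with over 40 N, if the wrist force passes 120 N, or if a joint passes its speed limit or range.

## Working session

There is one attempt and no reset: what is moved stays moved. The work goes in short steps, Python scripts to look and compute and a tool call to move; the robot and the scene stay as the last step left them, time stands still between calls to the robot, and variables do not carry over. Pictures are saved under pics/ and viewed, at most 14 in all, crops included, and the job is handed in when it is done.

Besides the shell and the picture viewer there is one more tool, called after "Request:" by a JSON object that holds its "fn" and its "kwargs". step_arm: Moves the arm, as the interface text tells. Shift numbers are shares of 500 mm and turn numbers shares of 45 degrees, none past 1 either way. Its arguments: {"type":"object","properties":{"moves":{"type":"array"},"claw":{"type":"number"}},"required":["moves"]}

```bash
mkdir -p pics
cat > h.py <<'E'
import numpy as np,cv2
from plant import readout,optics,job
def shot(n,f,crop=None,s=1):
    im=optics.grab_frame(n)[:,:,::-1].copy()
    cv2.imwrite('pics/raw_'+f+'.png',im)
    if crop: x0,y0,x1,y1=crop; im=im[y0:y1,x0:x1]
    if s!=1: im=cv2.resize(im,None,fx=s,fy=s,interpolation=cv2.INTER_CUBIC)
    cv2.imwrite('pics/'+f+'.png',im)
def pix2w(c,u,v,z):
    d=np.array([(u-c['cx'])/c['fx'],-(v-c['cy'])/c['fy'],-1.])
    d=np.array(c['attitude'])@d; e=np.array(c['eye']); return e+d*(z-e[2])/d[2]
def w2pix(c,p):
    q=np.array(c['attitude']).T@(np.array(p)-np.array(c['eye'])); return np.array([c['cx']-c['fx']*q[0]/q[2],c['cy']+c['fy']*q[1]/q[2]])
E
python3 - <<'E'
from h import *
for n in('scene','top','wrist'):print(n,optics.get_calibration(n))
shot('top','top0');shot('scene','scene0')
s=readout.sense();print(s)
E
```

```text
scene {'fx': 433.2705277033047, 'fy': 433.2705277033047, 'cx': 317.1879980755753, 'cy': 234.19469877233013, 'eye': array([ 1.36222056, -0.30069453,  0.86970335]), 'attitude': array([[ 0.32834134, -0.65451292,  0.68103216],
       [ 0.94452733,  0.22159293, -0.24241429],
       [ 0.00775137,  0.72284813,  0.69096346]])}
top {'fx': 461.5045252431905, 'fy': 461.5045252431905, 'cx': 329.4171255600754, 'cy': 227.46471295013055, 'eye': array([ 0.37905194, -0.00448894,  1.31533864]), 'attitude': array([[-2.18614049e-02,  9.87806795e-01, -1.54142193e-01],
       [-9.99760862e-01, -2.16842335e-02,  2.83078719e-03],
       [-5.46184494e-04,  1.54167217e-01,  9.88044620e-01]])}
wrist {'fx': 379.26455815483075, 'fy': 379.26455815483075, 'cx': 314.6514030226587, 'cy': 235.6035247736866, 'eye': array([0.06738503, 0.65154889, 0.38482636]), 'attitude': array([[ 0.22500321, -0.93697411, -0.26730707],
       [ 0.97435479,  0.21566249,  0.06420624],
       [-0.00251148, -0.27489853,  0.96146996]])}
{'time_s': 0.1, 'q': array([-80.83429386,  36.05394323,   2.20195383,  86.98804962,
        -1.54585471,  57.08408242,  -1.14630808]), 'qd': array([ 0.05342908, -0.01230211,  0.06731613, -0.03799046, -0.05927615,
       -0.01038494, -0.03225839]), 'tau': array([ 2.57656691e-03, -5.50794232e+01,  1.14781335e+00, -1.87119144e+01,
       -5.19886706e-02,  1.91603357e-02,  7.85095790e-05]), 'eef_pos': array([0.14534521, 0.6329422 , 0.20465454]), 'tcp_rot': array([[-9.74625143e-01,  2.23843042e-01, -3.52185340e-04],
       [ 2.23843318e-01,  9.74623754e-01, -1.64556465e-03],
       [-2.50999980e-05, -1.68264302e-03, -9.99998584e-01]]), 'ft_force': array([ 0.88164943,  0.05629693, -0.67808874]), 'ft_torque': array([ 0.04452925, -0.00849502,  0.00302904]), 'finger_force': 0.0, 'width': 0.0938840433015952}
```

View pics/top0.png

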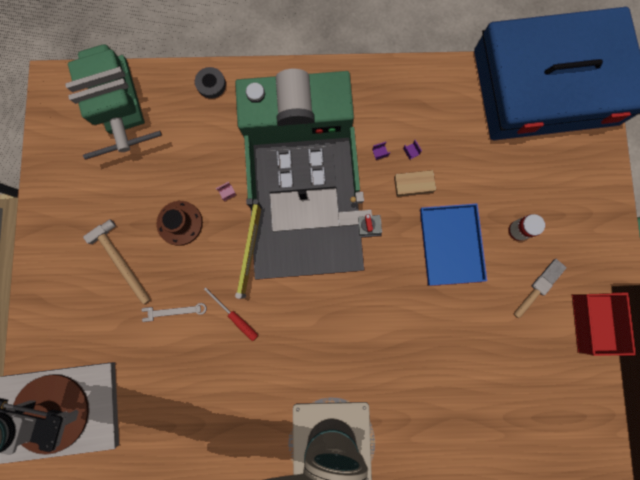

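View pics/scene0.png

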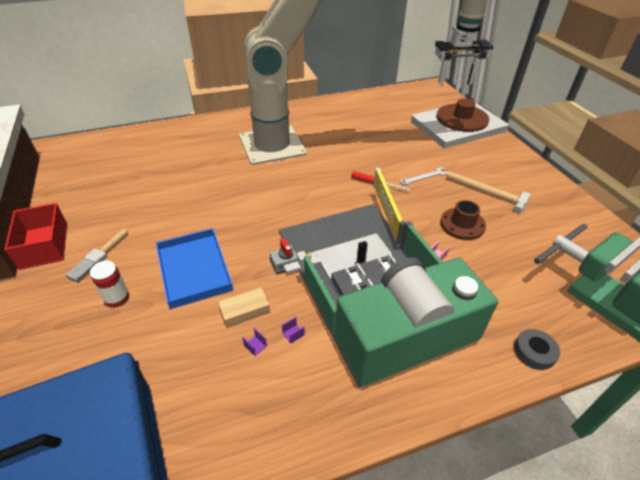

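The top view shows four silver brackets in the die at (284,159), (316,157), (286,179) and (318,175). The look-alikes to leave are pink at (227,191) and purple at (380,150) and (412,148). The knob is at (369,223), the post at (303,195), the tray at (453,245) and the door edge at (240,296). I'll check these in a close crop.

Run:
```python
import cv2
im=cv2.imread('pics/raw_top0.png')
cv2.imwrite('pics/c1.png',cv2.resize(im[130:310,225:395],None,fx=4.4,fy=3.3*1,interpolation=cv2.INTER_CUBIC) if 0 else cv2.resize(im[140:290,225:395],None,fx=4,fy=4,interpolation=cv2.INTER_CUBIC))
cv2.imwrite('pics/c2.png',cv2.resize(im[195:295,410:495],None,fx=5,fy=5,interpolation=cv2.INTER_CUBIC))
```

```text
(no output)
```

View pics/c1.png

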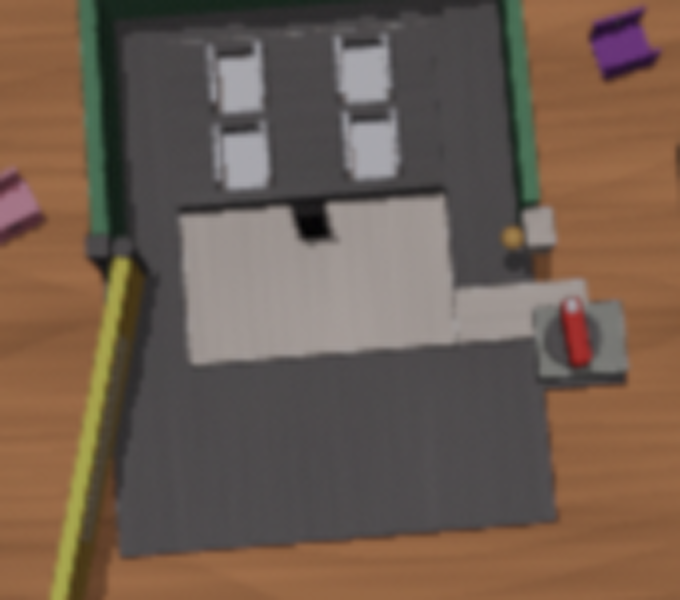

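View pics/c2.png

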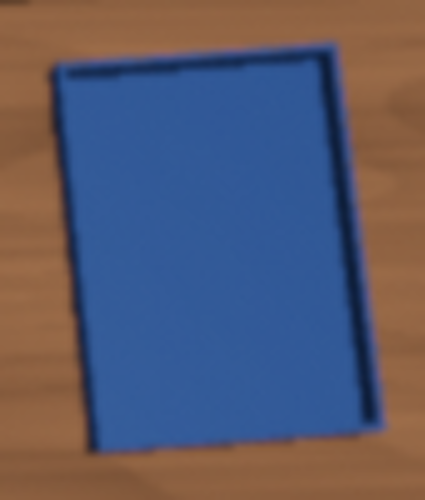

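The crop confirms four silver brackets in the die, the post top near crop (308,211), the knob bar from (571,297) to (583,366) and the tray corners. The purple and pink U's lie outside the unit.

```bash
cat > fit.py <<'E'
from h import *
from scipy.optimize import least_squares
c=optics.get_calibration('top')
f=lambda x,y:(225+(x+.5)/4-.5,140+(y+.5)/4-.5)
obs=[((-.2,.155,.012),f(121,556),1),((-.2,-.155,.012),f(555,521),1),((.02,0,.1),f(308,212),.5),((-.075,-.175,.076),f(573,328),.7)]
def W(p,q):
    a=p[2];return np.array([p[0]+np.cos(a)*q[0]-np.sin(a)*q[1],p[1]+np.sin(a)*q[0]+np.cos(a)*q[1],q[2]])
r=lambda p:np.concatenate([w*(w2pix(c,W(p,q))-o) for q,o,w in obs])
s=least_squares(r,[.6,.06,0]);p=s.x
print('unit',p,np.degrees(p[2]),s.fun.round(2))
for n,q in dict(post=(.02,0,.1),knob=(-.075,-.175,.076),die=(.1,0,.048),hinge=(0,.125,.105)).items():print(n,W(p,q).round(4), w2pix(c,W(p,q)).round(1))
for i in(-1,1):
  for j in(-1,1):print('br',W(p,(.1+.028*i,.045*j,.068)).round(4),((w2pix(c,W(p,(.1+.028*i,.045*j,.037)))-[225,140])*4).round(0))
e=pix2w(c,240,295,.105);h=W(p,(0,.125,.105));print('edge',e,'len',np.hypot(*(e-h)[:2]),np.degrees(np.arctan2(*(e-h)[1::-1])))
g=lambda x,y:(410+(x+.5)/5-.5,195+(y+.5)/5-.5)
T=[pix2w(c,*g(*k),.03) for k in((53,65),(336,44),(384,428),(91,452))]
print(np.array(T).round(4),'tray',np.mean(T,0),np.linalg.norm(T[0]-T[1]),np.linalg.norm(T[1]-T[2]),np.degrees(np.arctan2(*((T[0]-T[3])[1::-1]))),np.degrees(np.arctan2(*((T[1]-T[2])[1::-1]))))
a=pix2w(c,*f(572,303),.076);b=pix2w(c,*f(580,362),.076);print('bar',a,b,np.degrees(np.arctan2(*((a-b)[1::-1]))))
E
python3 fit.py
```

```text
unit [0.64970142 0.06428469 0.06165094] 3.532338741497285 [-0.82  0.37  0.53 -0.11 -0.13 -0.77  0.5   0.13]
post [0.6697 0.0655 0.1   ] [301.4 191.1]
knob [ 0.5856 -0.115   0.076 ] [368.6 221.8]
die [0.7495 0.0704 0.048 ] [300.4 167.9]
hinge [0.642 0.189 0.105] [255.3 201.7]
br [0.7243 0.0238 0.068 ] [368. 149.]
br [0.7188 0.1136 0.068 ] [242. 159.]
br [0.7802 0.0273 0.068 ] [362.  73.]
br [0.7747 0.1171 0.068 ] [237.  83.]
edge [0.39561099 0.22793393 0.105     ] len 0.24943874430662727 171.03118696114356
[[ 0.631  -0.267   0.03  ]
 [ 0.6396 -0.4284  0.03  ]
 [ 0.4223 -0.4395  0.03  ]
 [ 0.4127 -0.2766  0.03  ]] tray [ 0.52636571 -0.3528531   0.03      ] 0.1616323542010551 0.2175745293650704 2.525186591952731 2.9369562774449336
bar [ 0.60349302 -0.11301213  0.076     ] [ 0.56269247 -0.11703211  0.076     ] 5.627049760540552
```

Request:
{"fn": "step_arm", "kwargs": {"moves": [[0.044,-0.075,0,0,0,-0.182],[0.088,-0.15,0,0,0,-0.364],[0.132,-0.225,0,0,0,-0.546],[0.176,-0.3,0,0,0,-0.728],[0.22,-0.374,0,0,0,-0.909]], "claw": 0.2}}

```text
time_s: 0.6
eef_pos: [0.256, 0.4446, 0.2053]
tcp_rot: [[-0.585, 0.811, -0.0], [0.811, 0.585, -0.0], [-0.0, -0.0, -1.0]]
ft_force: [0.6, 0.3, -0.5]
width: 0.058
finger_force: 0.0
```

Request:
{"fn": "step_arm", "kwargs": {"moves": [[0.044,-0.075,0,0,0,-0.182],[0.088,-0.15,0,0,0,-0.364],[0.132,-0.225,0,0,0,-0.546],[0.176,-0.3,0,0,0,-0.728],[0.22,-0.374,0,0,0,-0.909]]}}

```text
time_s: 1.1
eef_pos: [0.3659, 0.2579, 0.2055]
tcp_rot: [[0.088, 0.996, -0.0], [0.996, -0.088, 0.0], [0.0, -0.0, -1.0]]
ft_force: [0.7, 0.3, 0.1]
width: 0.0563
finger_force: 0.0
```

Request:
{"fn": "step_arm", "kwargs": {"moves": [[0.044,-0.075,0,0,0,-0.182],[0.088,-0.15,0,0,0,-0.364],[0.132,-0.225,0,0,0,-0.546],[0.176,-0.3,0,0,0,-0.728],[0.22,-0.374,0,0,0,-0.909]]}}

```text
time_s: 1.6
eef_pos: [0.476, 0.071, 0.2054]
tcp_rot: [[0.719, 0.695, -0.0], [0.695, -0.719, 0.0], [0.0, -0.0, -1.0]]
ft_force: [0.2, 0.5, 0.3]
width: 0.0561
finger_force: 0.0
```

Request:
{"fn": "step_arm", "kwargs": {"moves": [[0.044,-0.075,0,0,0,-0.182],[0.088,-0.15,0,0,0,-0.364],[0.132,-0.225,0,0,0,-0.546],[0.176,-0.3,0,0,0,-0.728],[0.22,-0.37,0,0,0,-0.909]]}}

```text
time_s: 2.1
eef_pos: [0.5859, -0.1141, 0.2052]
tcp_rot: [[0.999, 0.054, -0.001], [0.054, -0.999, 0.0], [-0.001, -0.0, -1.0]]
ft_force: [1.0, -0.2, 1.3]
width: 0.0566
finger_force: 0.0
```

Run:
```python
from h import *
s=readout.sense();print(s['q'].round(1),s['eef_pos'].round(4),s['tcp_rot'].round(3).tolist())
c=optics.get_calibration('wrist');shot('wrist','w1')
for n,q in dict(post=(.6697,.0655,.1),knob=(.5856,-.115,.076)).items():print(n,w2pix(c,q))
import pickle;pickle.dump(c,open('cw1.pkl','wb'))
```

```text
[-19.   38.9  46.6  96.6 -32.2  58.8 -48.4] [ 0.5859 -0.1141  0.2052] [[0.999, 0.054, -0.001], [0.054, -0.999, 0.0], [-0.001, -0.0, -1.0]]
post [ 70.06528716 108.3471445 ]
knob [316.06310483 226.59734939]
```

View pics/w1.png

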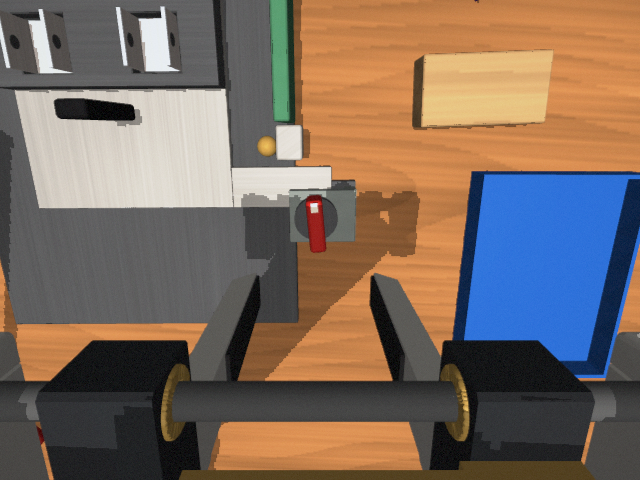

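The wrist view shows the knob bar centred at (316,225) as predicted, and the post top at (66,107). I'll descend and grip the knob.

Request:
{"fn": "step_arm", "kwargs": {"moves": [[0,-0.002,-0.08,0,0,0.004],[0,-0.002,-0.16,0,0,0.008],[0,-0.002,-0.24,0,0,0.01],[0,-0.002,-0.31,0,0,0.01],[0,-0.002,-0.31,0,0,0.01]]}}

```text
time_s: 2.65
eef_pos: [0.5817, -0.1117, 0.046]
tcp_rot: [[0.998, 0.068, -0.009], [0.068, -0.998, 0.003], [-0.009, -0.003, -1.0]]
ft_force: [-0.4, 0.2, -0.5]
width: 0.0567
finger_force: 0.0
```

Request:
{"fn": "step_arm", "kwargs": {"moves": [[0,0,0,0,0,0],[0,0,0,0,0,0],[0,0,0,0,0,0],[0,0,0,0,0,0]], "claw": -1}}

```text
time_s: 3.05
eef_pos: [0.5865, -0.1136, 0.052]
tcp_rot: [[0.998, 0.068, 0.003], [0.068, -0.998, -0.0], [0.003, 0.0, -1.0]]
ft_force: [-0.9, 0.6, -0.2]
width: 0.0276
finger_force: 0.0
```

Request:
{"fn": "step_arm", "kwargs": {"moves": [[0,0,0,0,0,0],[0,0,0,0,0,0],[0,0,0,0,0,0]]}}

```text
time_s: 3.35
eef_pos: [0.5861, -0.1149, 0.0513]
tcp_rot: [[0.998, 0.067, 0.002], [0.067, -0.998, -0.002], [0.002, 0.002, -1.0]]
ft_force: [-0.2, -2.8, 3.6]
width: 0.014
finger_force: 29.2
```

Request:
{"fn": "step_arm", "kwargs": {"moves": [[0,0,0,0,0,0.17],[0,0,0,0,0,0.34],[0,0,0,0,0,0.51],[0,0,0,0,0,0.68],[0,0,0,0,0,0.85]]}}

```text
time_s: 3.85
eef_pos: [0.5858, -0.1146, 0.0512]
tcp_rot: [[0.739, 0.674, 0.001], [0.674, -0.739, -0.001], [0.0, 0.002, -1.0]]
ft_force: [-1.1, -1.7, 4.3]
width: 0.0136
finger_force: 29.9
```

Request:
{"fn": "step_arm", "kwargs": {"moves": [[0,0,0,0,0,0.17],[0,0,0,0,0,0.34],[0,0,0,0,0,0.51],[0,0,0,0,0,0.68],[0,0,0,0,0,0.85]]}}

```text
time_s: 4.35
eef_pos: [0.5855, -0.1144, 0.0512]
tcp_rot: [[0.163, 0.987, 0.0], [0.987, -0.163, -0.001], [-0.001, 0.0, -1.0]]
ft_force: [-1.9, -1.3, 5.7]
width: 0.0132
finger_force: 29.9
```

Run:
```python
from h import *
s=readout.sense();print(s['q'].round(1),s['eef_pos'].round(4),s['ft_force'],s['width'])
```

```text
[ -1.9  44.4  16.6 103.2 -20.2  35.2  17.4] [ 0.5855 -0.1144  0.0512] [-1.87714838 -1.30098384  5.74588724] 0.013216370606778556
```

Request:
{"fn": "step_arm", "kwargs": {"moves": [[0,0,0,0,0,0],[0,0,0,0,0,0],[0,0,0,0,0,0],[0,0,0.02,0,0,0],[0,0,0.08,0,0,0]], "claw": 0.1}}

```text
time_s: 4.85
eef_pos: [0.5833, -0.1126, 0.0889]
tcp_rot: [[0.168, 0.986, -0.006], [0.986, -0.168, 0.001], [0.0, -0.006, -1.0]]
ft_force: [0.4, -0.9, -0.6]
width: 0.0499
finger_force: 0.0
```

Request:
{"fn": "step_arm", "kwargs": {"moves": [[0,0,0.08,0,0,0],[0,0,0.16,0,0,0],[0,0,0.2,0,0,0],[0.05,0.075,0.2,0,0,0.1],[0.1,0.15,0.2,0,0,0.2]]}}

```text
time_s: 5.35
eef_pos: [0.6364, -0.0389, 0.1929]
tcp_rot: [[0.012, 1.0, 0.003], [1.0, -0.012, -0.001], [-0.001, 0.003, -1.0]]
ft_force: [1.3, 1.0, -0.6]
width: 0.0517
finger_force: 0.0
```

Request:
{"fn": "step_arm", "kwargs": {"moves": [[0.035,0.08,0,0,0,0.04],[0.05,0.16,0,0,0,0.09],[0.068,0.213,0,0,0,0.09],[0.068,0.213,0,0,0,0.09],[0.068,0.213,0,0,0,0.09]]}}

```text
time_s: 5.85
eef_pos: [0.6692, 0.0685, 0.1906]
tcp_rot: [[-0.061, 0.998, -0.0], [0.998, 0.061, -0.001], [-0.001, -0.0, -1.0]]
ft_force: [-0.0, -0.7, -0.3]
width: 0.0517
finger_force: 0.0
```

Run:
```python
from h import *
s=readout.sense();print(s['q'].round(1),s['eef_pos'].round(4),s['tcp_rot'].round(3)[:,1])
c=optics.get_calibration('wrist');shot('wrist','w2')
for n,q in dict(post=(.6697,.0655,.1),knob=(.5856,-.115,.076)).items():print(n,w2pix(c,q))
```

```text
[-18.5  40.   18.5  84.1 -13.8  58.2   6.7] [0.6692 0.0685 0.1906] [ 0.998  0.061 -0.   ]
post [315.09531638 243.13088808]
knob [213.79137495 414.36166192]
```

View pics/w2.png

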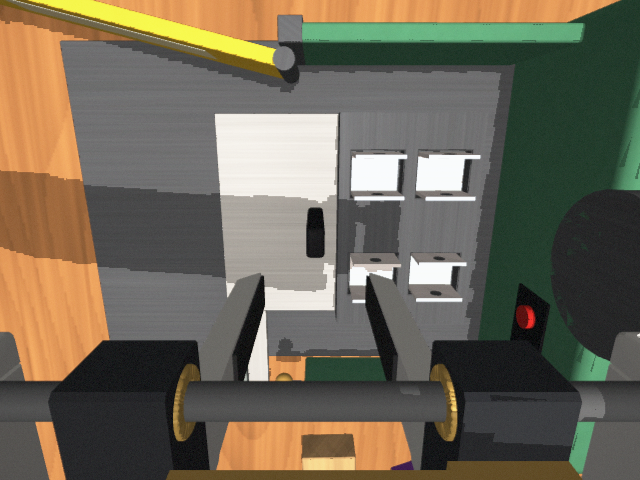

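The post top is centred at (315,241), as predicted, so I'll grip it and pull.

Request:
{"fn": "step_arm", "kwargs": {"moves": [[0,-0.004,-0.08,0,0,0],[0,-0.004,-0.16,0,0,0],[0,-0.004,-0.236,0,0,0],[0,-0.004,-0.236,0,0,0],[0,-0.004,-0.236,0,0,0]]}}

```text
time_s: 6.4
eef_pos: [0.6695, 0.0642, 0.0731]
tcp_rot: [[-0.058, 0.998, -0.0], [0.998, 0.058, -0.001], [-0.001, -0.0, -1.0]]
ft_force: [-0.3, -0.1, 1.1]
width: 0.052
finger_force: 0.0
```

Request:
{"fn": "step_arm", "kwargs": {"moves": [[0,0,0,0,0,0],[0,0,0,0,0,0],[0,0,0,0,0,0],[0,0,0,0,0,0],[0,0,0,0,0,0]], "claw": -1}}

```text
time_s: 6.9
eef_pos: [0.6697, 0.0662, 0.073]
tcp_rot: [[-0.06, 0.998, 0.001], [0.998, 0.06, 0.0], [0.0, 0.001, -1.0]]
ft_force: [0.7, -0.1, -0.8]
width: 0.0151
finger_force: 0.0
```

Request:
{"fn": "step_arm", "kwargs": {"moves": [[-0.04,-0.0025,0,0,0,0],[-0.08,-0.005,0,0,0,0],[-0.12,-0.0075,0,0,0,0],[-0.16,-0.01,0,0,0,0],[-0.2,-0.0125,0,0,0,0]]}}

```text
time_s: 7.4
eef_pos: [0.5706, 0.0601, 0.0729]
tcp_rot: [[-0.06, 0.998, 0.004], [0.998, 0.06, 0.0], [0.0, 0.004, -1.0]]
ft_force: [3.7, 0.6, -2.6]
width: 0.0139
finger_force: 30.0
```

Request:
{"fn": "step_arm", "kwargs": {"moves": [[-0.04,-0.0025,0,0,0,0],[-0.08,-0.005,0,0,0,0],[-0.11,-0.007,0,0,0,0],[-0.14,-0.009,0,0,0,0],[-0.15,-0.0095,0,0,0,0]]}}

```text
time_s: 7.9
eef_pos: [0.4937, 0.0555, 0.0729]
tcp_rot: [[-0.06, 0.998, -0.0], [0.998, 0.06, 0.001], [0.001, 0.0, -1.0]]
ft_force: [2.1, 1.3, -1.9]
width: 0.014
finger_force: 30.0
```

Request:
{"fn": "step_arm", "kwargs": {"moves": [[-0.004,0,0,0,0,0],[-0.008,0,0,0,0,0],[-0.01,0,0,0,0,0],[-0.01,0,0,0,0,0]]}}

```text
time_s: 8.3
eef_pos: [0.4905, 0.0553, 0.0728]
tcp_rot: [[-0.06, 0.998, 0.001], [0.998, 0.06, 0.0], [0.0, 0.002, -1.0]]
ft_force: [1.4, 1.8, 4.8]
width: 0.0142
finger_force: 30.0
```

Request:
{"fn": "step_arm", "kwargs": {"moves": [[0,0,0,0,0,0],[0,0,0,0,0,0],[0,0,0,0,0,0],[0,0,0.04,0,0,0],[0,0,0.12,0,0,0]], "claw": 0}}

```text
time_s: 8.8
eef_pos: [0.4868, 0.0544, 0.1308]
tcp_rot: [[-0.06, 0.998, -0.007], [0.998, 0.06, -0.002], [-0.001, -0.007, -1.0]]
ft_force: [0.4, 0.8, 0.3]
width: 0.0465
finger_force: 0.0
```

Request:
{"fn": "step_arm", "kwargs": {"moves": [[0,0,0.08,0,0,-0.18],[0.02,0,0.15,0,0,-0.36],[0.06,0,0.15,0,0,-0.54],[0.1,0,0.15,0,0,-0.72],[0.12,0.003,0.15,0,0,-0.9]]}}

```text
time_s: 9.3
eef_pos: [0.5507, 0.0562, 0.2077]
tcp_rot: [[0.607, 0.794, 0.001], [0.794, -0.607, -0.0], [0.0, 0.001, -1.0]]
ft_force: [-0.2, 0.7, 0.2]
width: 0.0472
finger_force: 0.0
```

Request:
{"fn": "step_arm", "kwargs": {"moves": [[0,0,0,0,0,-0.18],[0,0,0,0,0,-0.36],[0,0,0,0,0,-0.54],[0,0,0,0,0,-0.72],[0,0,0,0,0,-0.9]]}}

```text
time_s: 9.8
eef_pos: [0.5488, 0.0563, 0.2071]
tcp_rot: [[0.978, 0.209, -0.001], [0.209, -0.978, -0.0], [-0.001, -0.0, -1.0]]
ft_force: [0.3, 0.4, -0.3]
width: 0.0465
finger_force: 0.0
```

Request:
{"fn": "step_arm", "kwargs": {"moves": [[0,0,0,0,0,-0.1],[0,0,0,0,0,-0.2],[0,0,0,0,0,-0.2]]}}

```text
time_s: 10.1
eef_pos: [0.5489, 0.0564, 0.207]
tcp_rot: [[0.998, 0.06, -0.001], [0.06, -0.998, -0.001], [-0.001, 0.001, -1.0]]
ft_force: [-0.3, 0.6, 0.0]
width: 0.0467
finger_force: 0.0
```

```bash
cat >> fit.py <<'E'
print('--')
for i in(-1,1):
  for j in(-1,1):print('out',i,j,W(p,(-.08+.028*i,.045*j,.034)).round(4))
E
python3 fit.py | sed -n '/--/,$p'
python3 - <<'E'
from h import *
s=readout.sense();print(s['q'].round(1),s['eef_pos'].round(4),s['tcp_rot'].round(3)[:,1])
c=optics.get_calibration('wrist');shot('wrist','w3')
import fit
for q in((.02-.18,0,.1),(-.108,.045,.068),(-.108,-.045,.068),(-.052,.045,.068),(-.052,-.045,.068)):print(q,w2pix(c,fit.W(fit.p,q)).round(0))
E
```

```text
--
out -1 -1 [0.5447 0.0127 0.034 ]
out -1 1 [0.5391 0.1025 0.034 ]
out 1 -1 [0.6006 0.0162 0.034 ]
out 1 1 [0.595 0.106 0.034]
[-37.9  34.9  46.6 103.5 -30.4  55.1 -65. ] [0.5489 0.0564 0.207 ] [ 0.06  -0.998  0.001]
unit [0.64970142 0.06428469 0.06165094] 3.532338741497285 [-0.82  0.37  0.53 -0.11 -0.13 -0.77  0.5   0.13]
post [0.6697 0.0655 0.1   ] [301.4 191.1]
knob [ 0.5856 -0.115   0.076 ] [368.6 221.8]
die [0.7495 0.0704 0.048 ] [300.4 167.9]
hinge [0.642 0.189 0.105] [255.3 201.7]
br [0.7243 0.0238 0.068 ] [368. 149.]
br [0.7188 0.1136 0.068 ] [242. 159.]
br [0.7802 0.0273 0.068 ] [362.  73.]
br [0.7747 0.1171 0.068 ] [237.  83.]
edge [0.39561099 0.22793393 0.105     ] len 0.24943874430662727 171.03118696114356
[[ 0.631  -0.267   0.03  ]
 [ 0.6396 -0.4284  0.03  ]
 [ 0.4223 -0.4395  0.03  ]
 [ 0.4127 -0.2766  0.03  ]] tray [ 0.52636571 -0.3528531   0.03      ] 0.1616323542010551 0.2175745293650704 2.525186591952731 2.9369562774449336
bar [ 0.60349302 -0.11301213  0.076     ] [ 0.56269247 -0.11703211  0.076     ] 5.627049760540552
--
out -1 -1 [0.5447 0.0127 0.034 ]
out -1 1 [0.5391 0.1025 0.034 ]
out 1 -1 [0.6006 0.0162 0.034 ]
out 1 1 [0.595 0.106 0.034]
(-0.16, 0, 0.1) [313. 301.]
(-0.108, 0.045, 0.068) [261. 231.]
(-0.108, -0.045, 0.068) [365. 231.]
(-0.052, 0.045, 0.068) [259. 166.]
(-0.052, -0.045, 0.068) [367. 166.]
```

View pics/w3.png

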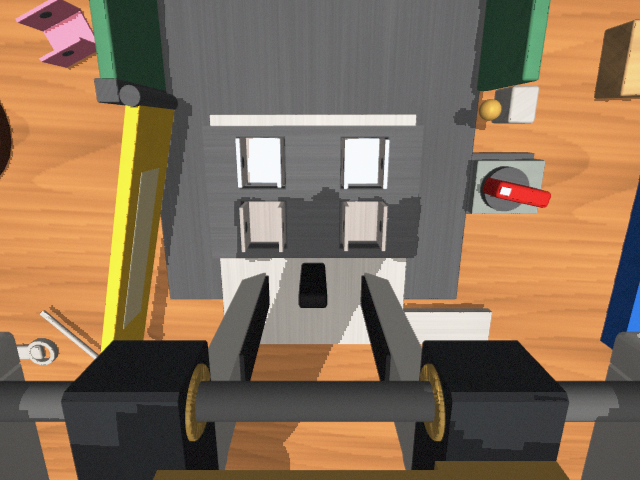

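The carriage is out. The four brackets are at (263,225), (364,225), (261,162) and (366,162), with the knob turned. I'll take the front-right bracket first.

Request:
{"fn": "step_arm", "kwargs": {"moves": [[-0.006,-0.088,0,0,0,0],[-0.006,-0.088,-0.09,0,0,0],[-0.006,-0.088,-0.18,0,0,0],[-0.006,-0.088,-0.26,0,0,0],[-0.006,-0.088,-0.29,0,0,0]], "claw": 0.277}}

```text
time_s: 10.65
eef_pos: [0.5438, 0.0128, 0.0593]
tcp_rot: [[0.998, 0.061, -0.006], [0.061, -0.998, 0.0], [-0.006, -0.001, -1.0]]
ft_force: [-0.7, 0.4, 0.2]
width: 0.0596
finger_force: 0.0
```

Request:
{"fn": "step_arm", "kwargs": {"moves": [[0,0,-0.022,0,0,0],[0,0,-0.022,0,0,0],[0,0,-0.022,0,0,0]]}}

```text
time_s: 10.95
eef_pos: [0.5476, 0.0123, 0.0528]
tcp_rot: [[0.998, 0.06, 0.002], [0.06, -0.998, -0.0], [0.002, 0.0, -1.0]]
ft_force: [-0.9, -0.5, 0.1]
width: 0.0601
finger_force: 0.0
```

Request:
{"fn": "step_arm", "kwargs": {"moves": [[0,0,0,0,0,0],[0,0,0,0,0,0],[0,0,0,0,0,0],[0,0,0,0,0,0],[0,0,0,0,0,0]], "claw": -1}}

```text
time_s: 11.45
eef_pos: [0.5469, 0.0126, 0.0521]
tcp_rot: [[0.998, 0.06, 0.001], [0.06, -0.998, 0.0], [0.001, -0.0, -1.0]]
ft_force: [-1.3, 0.3, 5.5]
width: 0.0357
finger_force: 30.0
```

Request:
{"fn": "step_arm", "kwargs": {"moves": [[0,0,0.02,0,0,0],[0,0,0.06,0,0,0],[0,0,0.13,0,0,0],[0,0,0.2,0,0,0],[0,0,0.2,0,0,0]]}}

```text
time_s: 11.95
eef_pos: [0.5493, 0.0117, 0.1557]
tcp_rot: [[0.998, 0.06, 0.008], [0.06, -0.998, -0.0], [0.008, 0.001, -1.0]]
ft_force: [1.2, -0.4, -1.0]
width: 0.0355
finger_force: 30.0
```

Request:
{"fn": "step_arm", "kwargs": {"moves": [[0.012,-0.073,0,0,0,0],[0.024,-0.146,0,0,0,0],[0.036,-0.218,0,0,0,0],[0.047,-0.29,0,0,0,0],[0.058,-0.362,0,0,0,0]]}}

```text
time_s: 12.45
eef_pos: [0.5749, -0.1694, 0.1505]
tcp_rot: [[0.998, 0.06, -0.002], [0.06, -0.998, 0.001], [-0.002, -0.001, -1.0]]
ft_force: [0.9, 0.2, -0.6]
width: 0.0355
finger_force: 30.0
```

Request:
{"fn": "step_arm", "kwargs": {"moves": [[0.012,-0.073,0,0,0,0],[0.024,-0.146,0,0,0,0],[0.036,-0.218,0,0,0,0],[0.047,-0.29,0,0,0,0],[0.058,-0.362,0,0,0,0]]}}

```text
time_s: 12.95
eef_pos: [0.6039, -0.3503, 0.1502]
tcp_rot: [[0.998, 0.06, -0.002], [0.06, -0.998, 0.002], [-0.002, -0.002, -1.0]]
ft_force: [0.6, 1.4, -1.6]
width: 0.0357
finger_force: 30.0
```

Request:
{"fn": "step_arm", "kwargs": {"moves": [[0,0,0,0,0,0],[0,0,-0.08,0,0,0],[0,0,-0.16,0,0,0],[0,0,-0.22,0,0,0],[0,0,-0.22,0,0,0]]}}

```text
time_s: 13.45
eef_pos: [0.601, -0.3457, 0.0357]
tcp_rot: [[0.998, 0.06, -0.009], [0.06, -0.998, 0.007], [-0.008, -0.007, -1.0]]
ft_force: [0.5, 1.0, -1.7]
width: 0.0358
finger_force: 30.0
```

Request:
{"fn": "step_arm", "kwargs": {"moves": [[0,0,-0.02,0,0,0],[0,0,-0.036,0,0,0],[0,0,-0.036,0,0,0],[0,0,-0.036,0,0,0]]}}

```text
time_s: 13.85
eef_pos: [0.605, -0.3498, 0.0244]
tcp_rot: [[0.998, 0.06, 0.001], [0.06, -0.998, -0.001], [0.001, 0.001, -1.0]]
ft_force: [0.3, 0.1, -1.7]
width: 0.0356
finger_force: 30.0
```

Request:
{"fn": "step_arm", "kwargs": {"moves": [[0,0,0,0,0,0],[0,0,0,0,0,0],[0,0,0,0,0,0],[0,0,0.05,0,0,0],[0,0,0.13,0,0,0]], "claw": 0.2}}

```text
time_s: 14.35
eef_pos: [0.6029, -0.348, 0.0867]
tcp_rot: [[0.998, 0.06, -0.005], [0.06, -0.998, 0.003], [-0.004, -0.003, -1.0]]
ft_force: [-0.1, -1.4, 0.3]
width: 0.0564
finger_force: 0.0
```

Request:
{"fn": "step_arm", "kwargs": {"moves": [[0,0,0.06,0,0,0],[0,0,0.13,0,0,0],[0,0,0.13,0,0,0]]}}

```text
time_s: 14.65
eef_pos: [0.6069, -0.3521, 0.1594]
tcp_rot: [[0.998, 0.06, 0.008], [0.06, -0.998, -0.006], [0.008, 0.006, -1.0]]
ft_force: [-0.0, 0.3, 0.2]
width: 0.0563
finger_force: 0.0
```

Run:
```python
from h import *
s=readout.sense();print(s['q'].round(1),s['eef_pos'].round(4))
c=optics.get_calibration('wrist');shot('wrist','w4')
for d in(.078,.026,-.026,-.078):print(w2pix(c,(.5264+d,-.3529+.047*d,.038)).round(0))
```

```text
[  7.9  48.2  39.2  81.6 -32.6  61.2 -33.2] [ 0.6069 -0.3521  0.1594]
[310. 232.]
[310. 291.]
[309. 344.]
[309. 394.]
```

View pics/w4.png

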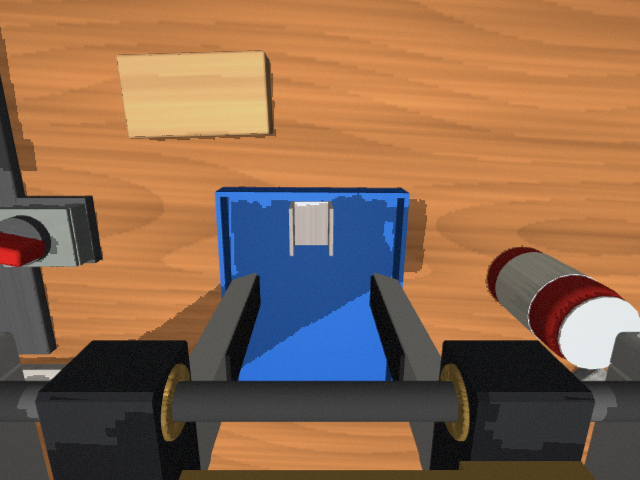

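The first bracket stands on the tray floor at (311,225). I'll fetch the front-left one.

Request:
{"fn": "step_arm", "kwargs": {"moves": [[-0.0128,0.09,0.0,0,0,0],[-0.0256,0.18,0,0,0,0],[-0.0384,0.271,0,0,0,0],[-0.0512,0.362,0,0,0,0],[-0.064,0.452,0,0,0,0]], "claw": 0.277}}

```text
time_s: 15.2
eef_pos: [0.5713, -0.1212, 0.1524]
tcp_rot: [[0.998, 0.06, -0.002], [0.06, -0.998, 0.001], [-0.002, -0.001, -1.0]]
ft_force: [0.1, 0.6, 0.5]
width: 0.0599
finger_force: 0.0
```

Request:
{"fn": "step_arm", "kwargs": {"moves": [[-0.0128,0.09,0.0,0,0,0],[-0.0256,0.18,0,0,0,0],[-0.0384,0.271,0,0,0,0],[-0.0512,0.362,0,0,0,0],[-0.064,0.452,0,0,0,0]]}}

```text
time_s: 15.7
eef_pos: [0.5392, 0.1045, 0.1526]
tcp_rot: [[0.998, 0.06, -0.002], [0.06, -0.998, -0.0], [-0.002, 0.0, -1.0]]
ft_force: [0.1, -0.1, -0.0]
width: 0.0598
finger_force: 0.0
```

Request:
{"fn": "step_arm", "kwargs": {"moves": [[0,0,0,0,0,0],[0,0,-0.08,0,0,0],[0,0,-0.15,0,0,0],[0,0,-0.17,0,0,0],[0,0,-0.17,0,0,0]]}}

```text
time_s: 16.2
eef_pos: [0.5392, 0.1015, 0.0671]
tcp_rot: [[0.998, 0.059, -0.004], [0.059, -0.998, -0.001], [-0.004, 0.001, -1.0]]
ft_force: [-0.5, -0.1, 0.3]
width: 0.0599
finger_force: 0.0
```

Request:
{"fn": "step_arm", "kwargs": {"moves": [[0,0,-0.02,0,0,0],[0,0,-0.033,0,0,0],[0,0,-0.033,0,0,0],[0,0,-0.033,0,0,0]]}}

```text
time_s: 16.6
eef_pos: [0.5408, 0.1025, 0.0524]
tcp_rot: [[0.998, 0.06, 0.001], [0.06, -0.998, 0.0], [0.001, -0.0, -1.0]]
ft_force: [-0.2, -0.1, 0.2]
width: 0.0601
finger_force: 0.0
```

Request:
{"fn": "step_arm", "kwargs": {"moves": [[0,0,0,0,0,0],[0,0,0,0,0,0],[0,0,0,0,0,0],[0,0,0,0,0,0],[0,0,0,0,0,0]], "claw": -1}}

```text
time_s: 17.1
eef_pos: [0.5406, 0.1026, 0.0522]
tcp_rot: [[0.998, 0.06, 0.0], [0.06, -0.998, 0.0], [0.0, -0.0, -1.0]]
ft_force: [-0.0, -0.2, 2.5]
width: 0.0355
finger_force: 30.0
```

Request:
{"fn": "step_arm", "kwargs": {"moves": [[0,0,0.02,0,0,0],[0,0,0.06,0,0,0],[0,0,0.13,0,0,0],[0,0,0.2,0,0,0],[0,0,0.2,0,0,0]]}}

```text
time_s: 17.6
eef_pos: [0.5435, 0.1021, 0.1564]
tcp_rot: [[0.998, 0.06, 0.008], [0.06, -0.998, 0.001], [0.008, -0.001, -1.0]]
ft_force: [0.4, -1.1, -1.5]
width: 0.0358
finger_force: 3.0
```

The grip is slackening now, so I'll hold and look.

Request:
{"fn": "step_arm", "kwargs": {"moves": [[0,0,0,0,0,0],[0,0,0,0,0,0],[0,0,0,0,0,0],[0,0,0,0,0,0],[0,0,0,0,0,0]]}}

```text
time_s: 18.1
eef_pos: [0.5401, 0.1023, 0.1513]
tcp_rot: [[0.998, 0.06, -0.001], [0.06, -0.998, -0.0], [-0.001, 0.0, -1.0]]
ft_force: [0.5, 0.5, -1.3]
width: 0.0357
finger_force: 30.0
```

Run:
```python
from h import *
s=readout.sense();print(s['eef_pos'].round(4),s['width'],s['finger_force'])
shot('wrist','w5')
```

```text
[0.5401 0.1023 0.1513] 0.03565678508626719 29.999696910381317
```

View pics/w5.png

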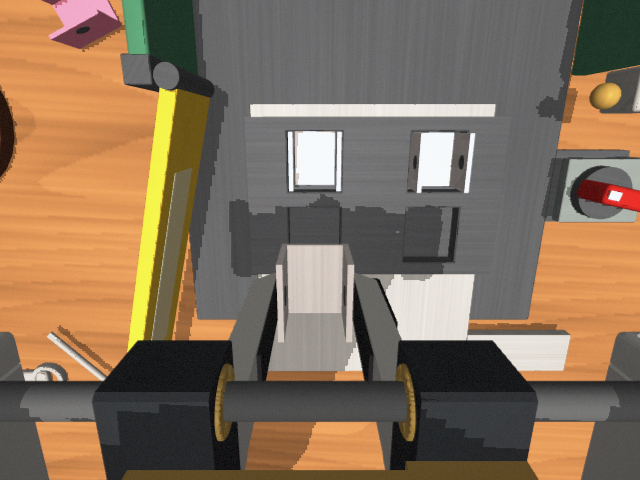

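Run:
```python
from h import *
c=optics.get_calibration('wrist');s=readout.sense();R=s['tcp_rot'];t=s['eef_pos']
for zz in(.017,.031,-.017,-.014):   # world-up offset
  for x in(.02,-.02):
    print(zz,x,[w2pix(c,t+R@np.array([x,y,-zz])).round(0).tolist() for y in(.018,-.018,.015)])
```

```text
0.017 0.02 [[355.0, 264.0], [276.0, 264.0], [348.0, 264.0]]
0.017 -0.02 [[352.0, 342.0], [278.0, 342.0], [346.0, 342.0]]
0.031 0.02 [[358.0, 276.0], [273.0, 276.0], [351.0, 276.0]]
0.031 -0.02 [[355.0, 358.0], [276.0, 358.0], [349.0, 358.0]]
-0.017 0.02 [[348.0, 242.0], [282.0, 243.0], [343.0, 242.0]]
-0.017 -0.02 [[347.0, 309.0], [284.0, 309.0], [341.0, 309.0]]
-0.014 0.02 [[349.0, 244.0], [282.0, 244.0], [343.0, 244.0]]
-0.014 -0.02 [[347.0, 312.0], [283.0, 312.0], [342.0, 312.0]]
```

Run:
```python
import cv2
im=cv2.imread('pics/raw_w5.png');cv2.imwrite('pics/c5.png',cv2.resize(im[200:390,220:410],None,fx=3.1,fy=3.1,interpolation=cv2.INTER_CUBIC))
```

View pics/c5.png

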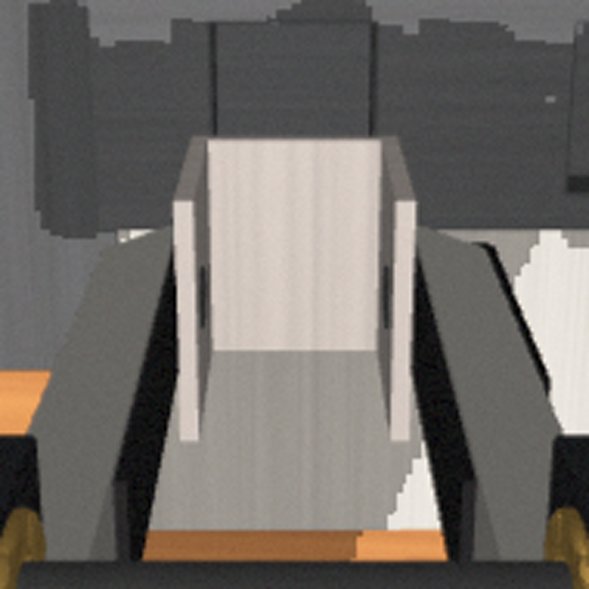

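The bracket did not slip: its leg tops run from rows 264 to 342, as predicted. I'll place it.

Request:
{"fn": "step_arm", "kwargs": {"moves": [[0.002,-0.09,0.0,0,0,0],[0.004,-0.18,0,0,0,0],[0.006,-0.271,0,0,0,0],[0.008,-0.362,0,0,0,0],[0.011,-0.454,0,0,0,0]]}}

```text
time_s: 18.65
eef_pos: [0.5458, -0.1261, 0.1518]
tcp_rot: [[0.998, 0.06, -0.0], [0.06, -0.998, 0.0], [-0.0, -0.0, -1.0]]
ft_force: [1.6, 1.2, -0.3]
width: 0.0358
finger_force: 30.0
```

Request:
{"fn": "step_arm", "kwargs": {"moves": [[0.002,-0.09,0.0,0,0,0],[0.004,-0.18,0,0,0,0],[0.006,-0.271,0,0,0,0],[0.008,-0.362,0,0,0,0],[0.012,-0.454,0,0,0,0]]}}

```text
time_s: 19.15
eef_pos: [0.5517, -0.3532, 0.1517]
tcp_rot: [[0.998, 0.06, -0.0], [0.06, -0.998, 0.001], [-0.0, -0.001, -1.0]]
ft_force: [0.9, -0.2, -0.9]
width: 0.0356
finger_force: 30.0
```

Request:
{"fn": "step_arm", "kwargs": {"moves": [[0,0,0,0,0,0],[0,0,-0.08,0,0,0],[0,0,-0.16,0,0,0],[0,0,-0.22,0,0,0],[0,0,-0.22,0,0,0]]}}

```text
time_s: 19.65
eef_pos: [0.5492, -0.3484, 0.0373]
tcp_rot: [[0.998, 0.06, -0.007], [0.06, -0.998, 0.006], [-0.007, -0.006, -1.0]]
ft_force: [-0.6, 0.9, -1.1]
width: 0.0359
finger_force: 30.0
```

Request:
{"fn": "step_arm", "kwargs": {"moves": [[0,0,-0.02,0,0,0],[0,0,-0.034,0,0,0],[0,0,-0.034,0,0,0],[0,0,-0.034,0,0,0]]}}

```text
time_s: 20.05
eef_pos: [0.5526, -0.3518, 0.0259]
tcp_rot: [[0.998, 0.06, 0.001], [0.06, -0.998, -0.001], [0.001, 0.001, -1.0]]
ft_force: [0.0, 0.2, -1.8]
width: 0.0353
finger_force: 30.0
```

Request:
{"fn": "step_arm", "kwargs": {"moves": [[0,0,-0.005,0,0,0],[0,0,-0.005,0,0,0]]}}

```text
time_s: 20.25
eef_pos: [0.5522, -0.3515, 0.0228]
tcp_rot: [[0.998, 0.06, 0.001], [0.06, -0.998, -0.0], [0.001, 0.0, -1.0]]
ft_force: [-0.1, 0.5, -2.0]
width: 0.0353
finger_force: 30.0
```

Request:
{"fn": "step_arm", "kwargs": {"moves": [[0,0,0,0,0,0],[0,0,0,0,0,0],[0,0,0,0,0,0],[0,0,0.05,0,0,0],[0,0,0.13,0,0,0]], "claw": 0.2}}

```text
time_s: 20.75
eef_pos: [0.5504, -0.3501, 0.0859]
tcp_rot: [[0.998, 0.06, -0.004], [0.06, -0.998, 0.003], [-0.004, -0.003, -1.0]]
ft_force: [1.0, 1.1, 0.5]
width: 0.0565
finger_force: 0.0
```

Request:
{"fn": "step_arm", "kwargs": {"moves": [[0,0,0.07,0,0,0],[0,0,0.13,0,0,0],[0,0.06,0.13,0,0,0],[0.02,0.14,0.13,0,0,0],[0.03,0.22,0.13,0,0,0]]}}

```text
time_s: 21.25
eef_pos: [0.5676, -0.2407, 0.1531]
tcp_rot: [[0.998, 0.059, 0.002], [0.059, -0.998, -0.0], [0.002, 0.0, -1.0]]
ft_force: [0.2, -0.5, -1.1]
width: 0.0564
finger_force: 0.0
```

Request:
{"fn": "step_arm", "kwargs": {"moves": [[0.015,0.09,0,0,0,0],[0.03,0.18,0,0,0,0],[0.04,0.27,0,0,0,0],[0.055,0.36,0,0,0,0],[0.07,0.45,0,0,0,0]], "claw": 0.277}}

```text
time_s: 21.75
eef_pos: [0.6021, -0.0146, 0.1528]
tcp_rot: [[0.998, 0.06, 0.001], [0.06, -0.998, 0.0], [0.001, -0.0, -1.0]]
ft_force: [0.6, 0.2, -0.6]
width: 0.0599
finger_force: 0.0
```

Request:
{"fn": "step_arm", "kwargs": {"moves": [[0,0.066,0,0,0,0],[0,0.066,-0.07,0,0,0],[0,0.066,-0.15,0,0,0],[0,0.066,-0.17,0,0,0],[0,0.066,-0.17,0,0,0]]}}

```text
time_s: 22.25
eef_pos: [0.601, 0.0162, 0.0665]
tcp_rot: [[0.998, 0.059, -0.003], [0.059, -0.998, -0.0], [-0.003, 0.0, -1.0]]
ft_force: [-0.0, 0.3, 0.5]
width: 0.06
finger_force: 0.0
```

Request:
{"fn": "step_arm", "kwargs": {"moves": [[0,0,-0.02,0,0,0],[0,0,-0.033,0,0,0],[0,0,-0.033,0,0,0],[0,0,-0.033,0,0,0]]}}

```text
time_s: 22.65
eef_pos: [0.6024, 0.0164, 0.0515]
tcp_rot: [[0.998, 0.06, 0.001], [0.06, -0.998, 0.0], [0.001, -0.0, -1.0]]
ft_force: [0.3, -0.4, -0.6]
width: 0.0598
finger_force: 0.0
```

Request:
{"fn": "step_arm", "kwargs": {"moves": [[0,0,0,0,0,0],[0,0,0,0,0,0],[0,0,0,0,0,0],[0,0,0,0,0,0],[0,0,0,0,0,0]], "claw": -1}}

```text
time_s: 23.15
eef_pos: [0.6021, 0.0166, 0.0512]
tcp_rot: [[0.998, 0.06, 0.0], [0.06, -0.998, 0.0], [0.0, -0.0, -1.0]]
ft_force: [-0.2, -0.4, 1.9]
width: 0.0359
finger_force: 30.0
```

Request:
{"fn": "step_arm", "kwargs": {"moves": [[0,0,0.02,0,0,0],[0,0,0.06,0,0,0],[0,0,0.13,0,0,0],[0,0,0.2,0,0,0],[0,0,0.2,0,0,0]]}}

```text
time_s: 23.65
eef_pos: [0.6052, 0.0155, 0.156]
tcp_rot: [[0.998, 0.06, 0.009], [0.06, -0.998, -0.001], [0.009, 0.001, -1.0]]
ft_force: [0.0, 0.4, -0.9]
width: 0.0359
finger_force: 30.0
```

Request:
{"fn": "step_arm", "kwargs": {"moves": [[-0.02,-0.07,0,0,0,0],[-0.04,-0.15,0,0,0,0],[-0.06,-0.22,0,0,0,0],[-0.08,-0.3,0,0,0,0],[-0.1,-0.37,0,0,0,0]]}}

```text
time_s: 24.15
eef_pos: [0.5509, -0.1703, 0.1507]
tcp_rot: [[0.998, 0.059, -0.001], [0.059, -0.998, -0.0], [-0.001, 0.0, -1.0]]
ft_force: [-0.6, -0.3, -1.3]
width: 0.0355
finger_force: 30.0
```

Request:
{"fn": "step_arm", "kwargs": {"moves": [[-0.02,-0.07,0,0,0,0],[-0.04,-0.15,0,0,0,0],[-0.06,-0.22,0,0,0,0],[-0.08,-0.3,0,0,0,0],[-0.104,-0.37,0,0,0,0]]}}

```text
time_s: 24.65
eef_pos: [0.4991, -0.3551, 0.1506]
tcp_rot: [[0.998, 0.06, -0.001], [0.06, -0.998, 0.0], [-0.001, -0.0, -1.0]]
ft_force: [0.0, -0.4, -1.8]
width: 0.0357
finger_force: 30.0
```

Request:
{"fn": "step_arm", "kwargs": {"moves": [[0,0,0,0,0,0],[0,0,-0.08,0,0,0],[0,0,-0.16,0,0,0],[0,0,-0.22,0,0,0],[0,0,-0.22,0,0,0]]}}

```text
time_s: 25.15
eef_pos: [0.4974, -0.35, 0.0368]
tcp_rot: [[0.998, 0.06, -0.007], [0.06, -0.998, 0.006], [-0.006, -0.006, -1.0]]
ft_force: [-1.2, 0.6, -1.5]
width: 0.0357
finger_force: 30.0
```

Request:
{"fn": "step_arm", "kwargs": {"moves": [[0,0,-0.02,0,0,0],[0,0,-0.034,0,0,0],[0,0,-0.034,0,0,0],[0,0,-0.034,0,0,0]]}}

```text
time_s: 25.55
eef_pos: [0.5005, -0.3538, 0.0248]
tcp_rot: [[0.998, 0.06, 0.001], [0.06, -0.998, -0.001], [0.001, 0.001, -1.0]]
ft_force: [0.2, -0.7, -0.9]
width: 0.0353
finger_force: 30.0
```

Request:
{"fn": "step_arm", "kwargs": {"moves": [[0,0,-0.005,0,0,0],[0,0,-0.005,0,0,0]]}}

```text
time_s: 25.75
eef_pos: [0.5002, -0.3535, 0.0218]
tcp_rot: [[0.998, 0.06, 0.001], [0.06, -0.998, -0.0], [0.001, 0.0, -1.0]]
ft_force: [-0.0, 0.2, -1.0]
width: 0.0356
finger_force: 30.0
```

Request:
{"fn": "step_arm", "kwargs": {"moves": [[0,0,0,0,0,0],[0,0,0,0,0,0],[0,0,0,0,0,0],[0,0,0.05,0,0,0],[0,0,0.13,0,0,0]], "claw": 0.2}}

```text
time_s: 26.25
eef_pos: [0.4985, -0.3521, 0.0851]
tcp_rot: [[0.998, 0.06, -0.004], [0.06, -0.998, 0.003], [-0.004, -0.003, -1.0]]
ft_force: [1.2, -0.3, -0.4]
width: 0.0566
finger_force: 0.0
```

Request:
{"fn": "step_arm", "kwargs": {"moves": [[0,0,0.07,0,0,0],[0,0,0.13,0,0,0],[0,0.06,0.13,0,0,0],[0.02,0.14,0.13,0,0,0],[0.03,0.22,0.13,0,0,0]]}}

```text
time_s: 26.75
eef_pos: [0.5156, -0.2426, 0.152]
tcp_rot: [[0.998, 0.059, 0.002], [0.059, -0.998, -0.0], [0.002, 0.0, -1.0]]
ft_force: [0.5, 0.7, -0.8]
width: 0.0565
finger_force: 0.0
```

Request:
{"fn": "step_arm", "kwargs": {"moves": [[0.015,0.09,0,0,0,0],[0.03,0.18,0,0,0,0],[0.05,0.27,0,0,0,0],[0.07,0.36,0,0,0,0],[0.09,0.45,0,0,0,0]], "claw": 0.277}}

```text
time_s: 27.25
eef_pos: [0.5603, -0.0166, 0.1517]
tcp_rot: [[0.998, 0.06, 0.001], [0.06, -0.998, 0.0], [0.001, -0.0, -1.0]]
ft_force: [-0.0, -0.5, -0.8]
width: 0.06
finger_force: 0.0
```

Request:
{"fn": "step_arm", "kwargs": {"moves": [[0.025,0.08,0,0,0,0],[0.05,0.16,0,0,0,0],[0.073,0.251,0,0,0,0],[0.073,0.251,0,0,0,0],[0.073,0.251,0,0,0,0]]}}

```text
time_s: 27.75
eef_pos: [0.5963, 0.1082, 0.1512]
tcp_rot: [[0.998, 0.063, -0.0], [0.063, -0.998, -0.0], [-0.0, 0.0, -1.0]]
ft_force: [-0.4, -0.4, -0.5]
width: 0.0599
finger_force: 0.0
```

Run:
```python
from h import *
s=readout.sense();print(s['eef_pos'].round(4))
shot('top','t6',(220,130,500,300),2.8)
```

```text
[0.5963 0.1082 0.1512]
```

View pics/t6.png

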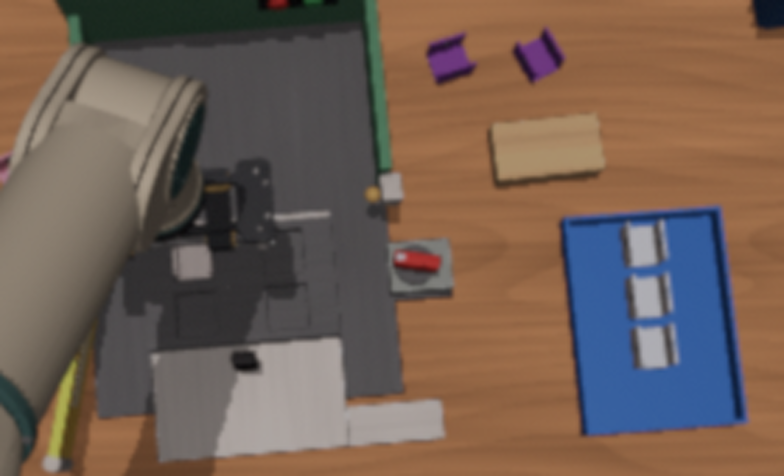

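Three brackets stand in the tray, at crop (645,243), (650,297) and (655,347). The last is still in its pocket at (190,262).

Request:
{"fn": "step_arm", "kwargs": {"moves": [[0,-0.003,-0.06,0,0,0],[0,-0.003,-0.13,0,0,0],[0,-0.003,-0.17,0,0,0],[0,-0.003,-0.17,0,0,0],[0,-0.003,-0.17,0,0,0]]}}

```text
time_s: 28.3
eef_pos: [0.5968, 0.1035, 0.0672]
tcp_rot: [[0.998, 0.057, 0.0], [0.057, -0.998, -0.001], [0.0, 0.001, -1.0]]
ft_force: [0.5, -0.9, 0.3]
width: 0.0602
finger_force: 0.0
```

Request:
{"fn": "step_arm", "kwargs": {"moves": [[0,0,-0.015,0,0,0],[0,0,-0.029,0,0,0],[0,0,-0.029,0,0,0],[0,0,-0.029,0,0,0]]}}

```text
time_s: 28.7
eef_pos: [0.5965, 0.1056, 0.0521]
tcp_rot: [[0.998, 0.06, 0.0], [0.06, -0.998, 0.0], [0.0, -0.0, -1.0]]
ft_force: [0.2, 0.2, 0.9]
width: 0.0598
finger_force: 0.0
```

Request:
{"fn": "step_arm", "kwargs": {"moves": [[0,0,0,0,0,0],[0,0,0,0,0,0],[0,0,0,0,0,0],[0,0,0,0,0,0],[0,0,0,0,0,0]], "claw": -1}}

```text
time_s: 29.2
eef_pos: [0.5966, 0.1056, 0.0521]
tcp_rot: [[0.998, 0.06, 0.0], [0.06, -0.998, 0.0], [0.0, -0.0, -1.0]]
ft_force: [-0.6, -0.2, 1.4]
width: 0.0358
finger_force: 30.0
```

Request:
{"fn": "step_arm", "kwargs": {"moves": [[0,0,0.02,0,0,0],[0,0,0.06,0,0,0],[0,0,0.13,0,0,0],[0,0,0.2,0,0,0],[0,0,0.2,0,0,0]]}}

```text
time_s: 29.7
eef_pos: [0.5998, 0.1049, 0.157]
tcp_rot: [[0.998, 0.06, 0.009], [0.06, -0.998, 0.001], [0.009, -0.0, -1.0]]
ft_force: [0.4, -0.1, -0.3]
width: 0.0358
finger_force: 30.0
```

Request:
{"fn": "step_arm", "kwargs": {"moves": [[-0.03,-0.09,0,0,0,0],[-0.06,-0.18,0,0,0,0],[-0.09,-0.27,0,0,0,0],[-0.12,-0.36,0,0,0,0],[-0.148,-0.45,0,0,0,0]]}}

```text
time_s: 30.2
eef_pos: [0.521, -0.1207, 0.1515]
tcp_rot: [[0.998, 0.06, -0.001], [0.06, -0.998, 0.0], [-0.001, -0.0, -1.0]]
ft_force: [0.9, -1.0, -1.5]
width: 0.036
finger_force: 30.0
```

Request:
{"fn": "step_arm", "kwargs": {"moves": [[-0.03,-0.09,0,0,0,0],[-0.06,-0.18,0,0,0,0],[-0.09,-0.27,0,0,0,0],[-0.12,-0.36,0,0,0,0],[-0.149,-0.45,0,0,0,0]]}}

```text
time_s: 30.7
eef_pos: [0.4467, -0.3456, 0.1515]
tcp_rot: [[0.998, 0.06, -0.001], [0.06, -0.998, 0.001], [-0.001, -0.001, -1.0]]
ft_force: [0.5, -0.7, -0.8]
width: 0.0357
finger_force: 30.0
```

Request:
{"fn": "step_arm", "kwargs": {"moves": [[0,-0.026,0,0,0,0],[0,-0.026,-0.08,0,0,0],[0,-0.026,-0.16,0,0,0],[0,-0.026,-0.22,0,0,0],[0,-0.026,-0.22,0,0,0]]}}

```text
time_s: 31.2
eef_pos: [0.4456, -0.3542, 0.038]
tcp_rot: [[0.998, 0.06, -0.006], [0.06, -0.998, 0.006], [-0.006, -0.007, -1.0]]
ft_force: [-0.7, 1.0, -1.0]
width: 0.0361
finger_force: 30.0
```

Request:
{"fn": "step_arm", "kwargs": {"moves": [[0,0,-0.02,0,0,0],[0,0,-0.034,0,0,0],[0,0,-0.034,0,0,0],[0,0,-0.034,0,0,0]]}}

```text
time_s: 31.6
eef_pos: [0.4485, -0.3578, 0.0258]
tcp_rot: [[0.998, 0.06, 0.001], [0.06, -0.998, -0.001], [0.001, 0.001, -1.0]]
ft_force: [-0.5, -0.3, -0.7]
width: 0.0355
finger_force: 30.0
```

Request:
{"fn": "step_arm", "kwargs": {"moves": [[0,0,-0.006,0,0,0],[0,0,-0.006,0,0,0]]}}

```text
time_s: 31.8
eef_pos: [0.4482, -0.3575, 0.0222]
tcp_rot: [[0.998, 0.06, 0.001], [0.06, -0.998, -0.0], [0.001, 0.0, -1.0]]
ft_force: [-0.5, -0.2, -1.1]
width: 0.0355
finger_force: 30.0
```

Request:
{"fn": "step_arm", "kwargs": {"moves": [[0,0,0,0,0,0],[0,0,0,0,0,0],[0,0,0,0,0,0],[0,0,0.05,0,0,0],[0,0,0.13,0,0,0]], "claw": 0.2}}

```text
time_s: 32.3
eef_pos: [0.4466, -0.3562, 0.0859]
tcp_rot: [[0.998, 0.06, -0.004], [0.06, -0.998, 0.003], [-0.004, -0.003, -1.0]]
ft_force: [0.8, 0.5, -0.4]
width: 0.0562
finger_force: 0.0
```

Request:
{"fn": "step_arm", "kwargs": {"moves": [[0,0,0.07,0,0,0],[0,0,0.13,0,0,0],[0,0.06,0.15,0,0,0],[0.01,0.14,0.15,0,0,0],[0.02,0.22,0.15,0,0,0]]}}

```text
time_s: 32.8
eef_pos: [0.4581, -0.2468, 0.1627]
tcp_rot: [[0.998, 0.058, 0.002], [0.058, -0.998, -0.0], [0.002, 0.0, -1.0]]
ft_force: [1.0, 0.4, 0.4]
width: 0.0561
finger_force: 0.0
```

Request:
{"fn": "step_arm", "kwargs": {"moves": [[0.01,0.09,0,0,0,0],[0.02,0.18,0,0,0,0],[0.03,0.27,0,0,0,0],[0.04,0.36,0,0,0,0],[0.05,0.45,0,0,0,0]]}}

```text
time_s: 33.3
eef_pos: [0.483, -0.0206, 0.1622]
tcp_rot: [[0.998, 0.06, 0.001], [0.06, -0.998, 0.0], [0.001, -0.0, -1.0]]
ft_force: [0.3, 0.5, -0.6]
width: 0.0563
finger_force: 0.0
```

Request:
{"fn": "step_arm", "kwargs": {"moves": [[0.01,0.07,0,0,0,0],[0.014,0.154,0,0,0,0],[0.014,0.154,0,0,0,0],[0.014,0.154,0,0,0,0],[0.014,0.154,0,0,0,0]]}}

```text
time_s: 33.8
eef_pos: [0.49, 0.0532, 0.1622]
tcp_rot: [[0.998, 0.058, 0.0], [0.058, -0.998, -0.001], [0.0, 0.001, -1.0]]
ft_force: [1.0, -0.4, -0.1]
width: 0.0563
finger_force: 0.0
```

Run:
```python
from h import *
s=readout.sense();print(s['eef_pos'].round(4))
shot('top','t7',(220,130,500,300),2.8)
```

```text
[0.49   0.0532 0.1622]
```

View pics/t7.png

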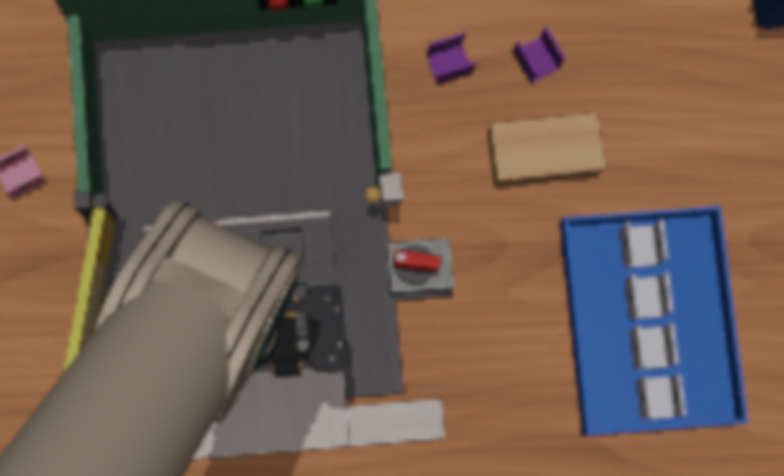

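All four brackets are in the tray, in a line at crop x≈645–660. I'll grip the post and push the carriage home.

Request:
{"fn": "step_arm", "kwargs": {"moves": [[0,0.003,-0.08,0,0,0],[0,0.003,-0.15,0,0,0],[0,0.003,-0.178,0,0,0],[0,0.003,-0.178,0,0,0],[0,0.003,-0.178,0,0,0]]}}

```text
time_s: 34.35
eef_pos: [0.4904, 0.0545, 0.0735]
tcp_rot: [[0.998, 0.057, 0.001], [0.057, -0.998, -0.001], [0.001, 0.001, -1.0]]
ft_force: [-1.0, 0.1, -0.2]
width: 0.0562
finger_force: 0.0
```

Request:
{"fn": "step_arm", "kwargs": {"moves": [[0,0,0,0,0,0],[0,0,0,0,0,0],[0,0,0,0,0,0],[0,0,0,0,0,0],[0,0,0,0,0,0]], "claw": -1}}

```text
time_s: 34.85
eef_pos: [0.4904, 0.0546, 0.0734]
tcp_rot: [[0.998, 0.059, 0.001], [0.059, -0.998, -0.002], [0.001, 0.002, -1.0]]
ft_force: [-0.2, -3.1, 3.0]
width: 0.0239
finger_force: 30.0
```

Request:
{"fn": "step_arm", "kwargs": {"moves": [[0.04,0.0025,0,0,0,0],[0.08,0.005,0,0,0,0],[0.12,0.0075,0,0,0,0],[0.16,0.01,0,0,0,0],[0.2,0.0125,0,0,0,0]]}}

```text
time_s: 35.35
eef_pos: [0.5895, 0.0605, 0.0733]
tcp_rot: [[0.998, 0.059, -0.002], [0.059, -0.998, -0.002], [-0.002, 0.002, -1.0]]
ft_force: [-3.1, -3.5, 4.7]
width: 0.0235
finger_force: 30.0
```

Request:
{"fn": "step_arm", "kwargs": {"moves": [[0.04,0.0025,0,0,0,0],[0.08,0.005,0,0,0,0],[0.12,0.0075,0,0,0,0],[0.14,0.009,0,0,0,0],[0.15,0.0095,0,0,0,0]]}}

```text
time_s: 35.85
eef_pos: [0.6655, 0.0651, 0.0734]
tcp_rot: [[0.998, 0.059, 0.0], [0.059, -0.998, -0.002], [-0.0, 0.002, -1.0]]
ft_force: [-2.1, -4.5, 5.2]
width: 0.0235
finger_force: 30.0
```

Request:
{"fn": "step_arm", "kwargs": {"moves": [[0.004,0,0,0,0,0],[0.008,0.0005,0,0,0,0],[0.01,0.0005,0,0,0,0],[0.01,0.0005,0,0,0,0]]}}

```text
time_s: 36.25
eef_pos: [0.6696, 0.0654, 0.0734]
tcp_rot: [[0.998, 0.059, 0.0], [0.059, -0.998, -0.002], [-0.0, 0.002, -1.0]]
ft_force: [-1.0, -5.4, 3.3]
width: 0.0236
finger_force: 30.0
```

Request:
{"fn": "step_arm", "kwargs": {"moves": [[0.003,0,0,0,0,0],[0.006,0,0,0,0,0],[0.008,0,0,0,0,0],[0.008,0,0,0,0,0]]}}

```text
time_s: 36.65
eef_pos: [0.6697, 0.0654, 0.0734]
tcp_rot: [[0.998, 0.059, -0.008], [0.059, -0.998, -0.001], [-0.008, 0.001, -1.0]]
ft_force: [-10.4, -4.8, 11.1]
width: 0.0236
finger_force: 30.0
```

The carriage is on its stop. I'll release and go to the knob.

Request:
{"fn": "step_arm", "kwargs": {"moves": [[-0.006,0,0,0,0,0],[-0.008,0,0,0,0,0],[-0.008,0,0,0,0,0],[-0.008,0,0.04,0,0,0],[-0.008,0,0.12,0,0,0]], "claw": 0.2}}

```text
time_s: 37.15
eef_pos: [0.6677, 0.0688, 0.1302]
tcp_rot: [[0.998, 0.061, -0.006], [0.061, -0.998, 0.001], [-0.006, -0.001, -1.0]]
ft_force: [0.8, 0.0, 0.9]
width: 0.0559
finger_force: 0.0
```

Request:
{"fn": "step_arm", "kwargs": {"moves": [[0,0,0.06,0,0,0],[0,0,0.1,0,0,0.18],[-0.01,-0.06,0.1,0,0,0.36],[-0.04,-0.13,0.1,0,0,0.54],[-0.07,-0.2,0.1,0,0,0.72]]}}

```text
time_s: 37.65
eef_pos: [0.6351, -0.0326, 0.1829]
tcp_rot: [[0.806, 0.592, 0.001], [0.592, -0.806, 0.0], [0.001, 0.0, -1.0]]
ft_force: [0.1, -1.2, -0.4]
width: 0.0564
finger_force: 0.0
```

Request:
{"fn": "step_arm", "kwargs": {"moves": [[-0.03,-0.08,0,0,0,0.18],[-0.06,-0.161,0,0,0,0.36],[-0.098,-0.161,0,0,0,0.54],[-0.098,-0.161,0,0,0,0.72],[-0.098,-0.161,0,0,0,0.9]], "claw": 0.1}}

```text
time_s: 38.15
eef_pos: [0.5859, -0.113, 0.1831]
tcp_rot: [[0.231, 0.973, 0.001], [0.973, -0.231, 0.001], [0.001, 0.0, -1.0]]
ft_force: [0.5, 0.4, -0.3]
width: 0.0516
finger_force: 0.0
```

Run:
```python
from h import *
s=readout.sense();print(s['q'].round(1),s['eef_pos'].round(4),s['tcp_rot'].round(3).tolist())
c=optics.get_calibration('wrist');shot('wrist','w8',(160,60,560,340),2)
print(w2pix(c,(.5856,-.115,.076)),w2pix(c,(.6697,.0655,.1)))
```

```text
[ -6.2  34.8  23.3  97.7 -16.9  51.   10.7] [ 0.5859 -0.113   0.1831] [[0.231, 0.973, 0.001], [0.973, -0.231, 0.001], [0.001, 0.0, -1.0]]
[314.89130164 236.010843  ] [382.96972454 -72.49424398]
```

View pics/w8.png

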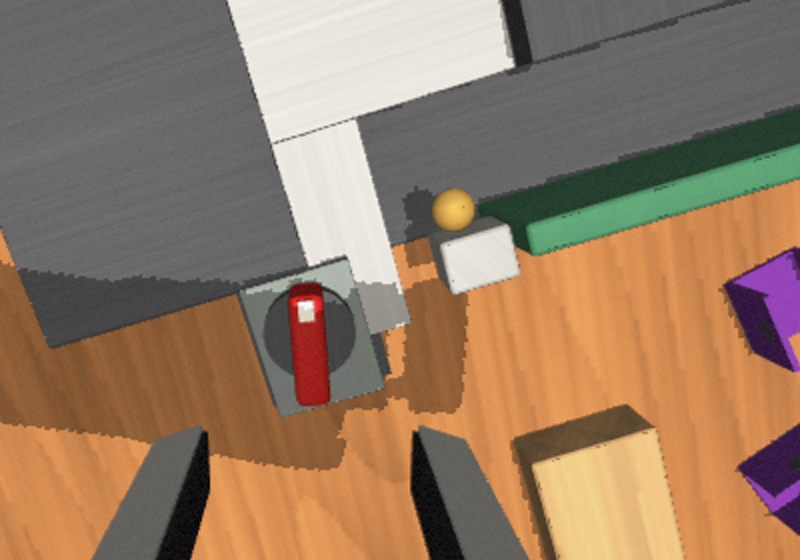

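Request:
{"fn": "step_arm", "kwargs": {"moves": [[0,-0.003,-0.08,0,0,0.087],[0,-0.003,-0.16,0,0,0.087],[0,-0.003,-0.24,0,0,0.087],[0,-0.003,-0.263,0,0,0.087],[0,-0.003,-0.263,0,0,0.087]]}}

```text
time_s: 38.7
eef_pos: [0.5851, -0.1142, 0.05]
tcp_rot: [[0.17, 0.985, -0.003], [0.985, -0.17, 0.001], [0.0, -0.003, -1.0]]
ft_force: [0.5, 0.3, 0.1]
width: 0.0517
finger_force: 0.0
```

Request:
{"fn": "step_arm", "kwargs": {"moves": [[0,0,0,0,0,0],[0,0,0,0,0,0],[0,0,0,0,0,0],[0,0,0,0,0,0],[0,0,0,0,0,0]], "claw": -1}}

```text
time_s: 39.2
eef_pos: [0.5861, -0.1146, 0.0522]
tcp_rot: [[0.169, 0.986, 0.0], [0.986, -0.169, 0.0], [0.0, 0.0, -1.0]]
ft_force: [-7.1, 1.7, 5.8]
width: 0.0153
finger_force: 4.1
```

Request:
{"fn": "step_arm", "kwargs": {"moves": [[0,0,0,0,0,-0.17],[0,0,0,0,0,-0.34],[0,0,0,0,0,-0.51],[0,0,0,0,0,-0.68],[0,0,0,0,0,-0.85]]}}

```text
time_s: 39.7
eef_pos: [0.5857, -0.1147, 0.0521]
tcp_rot: [[0.747, 0.665, -0.0], [0.665, -0.747, 0.0], [0.0, -0.0, -1.0]]
ft_force: [-1.1, 0.4, 3.3]
width: 0.0141
finger_force: 29.9
```

Request:
{"fn": "step_arm", "kwargs": {"moves": [[0,0,0,0,0,-0.17],[0,0,0,0,0,-0.34],[0,0,0,0,0,-0.51],[0,0,0,0,0,-0.68],[0,0,0,0,0,-0.84]]}}

```text
time_s: 40.2
eef_pos: [0.5858, -0.115, 0.0521]
tcp_rot: [[0.998, 0.068, 0.0], [0.068, -0.998, -0.0], [0.0, 0.0, -1.0]]
ft_force: [-2.1, -0.8, 3.2]
width: 0.0137
finger_force: 29.9
```

Request:
{"fn": "step_arm", "kwargs": {"moves": [[0,0,0,0,0,-0.02],[0,0,0,0,0,-0.02]]}}

```text
time_s: 40.4
eef_pos: [0.5859, -0.115, 0.0521]
tcp_rot: [[0.998, 0.058, 0.0], [0.058, -0.998, -0.0], [0.0, 0.0, -1.0]]
ft_force: [-2.4, -0.1, 4.9]
width: 0.0138
finger_force: 30.0
```

Request:
{"fn": "step_arm", "kwargs": {"moves": [[0,0,0,0,0,0],[0,0,0,0,0,0],[0,0,0,0,0,0],[0,0,0.03,0,0,0],[0,0,0.11,0,0,0]], "claw": 0}}

```text
time_s: 40.9
eef_pos: [0.5837, -0.1137, 0.1049]
tcp_rot: [[0.998, 0.058, -0.006], [0.058, -0.998, 0.001], [-0.006, -0.002, -1.0]]
ft_force: [1.0, 0.0, 0.9]
width: 0.0466
finger_force: 0.0
```

Request:
{"fn": "step_arm", "kwargs": {"moves": [[0,0,0.08,0,0,0],[0,0,0.16,0,0,0],[0,0,0.18,0,0,0],[0,0,0.18,0,0,0]]}}

```text
time_s: 41.3
eef_pos: [0.5871, -0.1151, 0.1988]
tcp_rot: [[0.998, 0.058, 0.004], [0.058, -0.998, -0.0], [0.004, 0.001, -1.0]]
ft_force: [0.3, -1.0, -0.7]
width: 0.0469
finger_force: 0.0
```

Run:
```python
from h import *
s=readout.sense();print(s['q'].round(1),s['eef_pos'].round(4))
c=optics.get_calibration('wrist');shot('wrist','w9',(160,60,560,340),2)
c=optics.get_calibration('top')
for u,v in((206,290),(230,313),(256,338),(203,309),(180,224),(240,296)):print(u,v,pix2w(c,u,v,.02).round(3))
h=np.array([.642,.189])
for th in(102.5,95,90,80,70,60,50,40,30,20,10,5,0):
  a=np.radians(-86.47-th);d=np.array([np.cos(a),np.sin(a)]);n=np.array([d[1],-d[0]])
  print(th,(h+.2*d+.018*n).round(4),n.round(2))
```

```text
[-19.2  39.6  47.2  97.1 -33.5  58.2 -47. ] [ 0.5871 -0.1151  0.1988]
206 290 [0.413 0.339 0.02 ]
230 313 [0.348 0.271 0.02 ]
256 338 [0.279 0.2   0.02 ]
203 309 [0.361 0.346 0.02 ]
180 224 [0.6   0.417 0.02 ]
240 296 [0.394 0.244 0.02 ]
102.5 [0.4473 0.238 ] [0.16 0.99]
95 [0.4425 0.2121] [0.03 1.  ]
90 [0.4413 0.1947] [-0.06  1.  ]
80 [0.4433 0.1597] [-0.23  0.97]
70 [0.4514 0.1257] [-0.4   0.92]
60 [0.4653 0.0935] [-0.55  0.83]
50 [0.4846 0.0643] [-0.69  0.73]
40 [0.5086 0.0389] [-0.8   0.59]
30 [0.5367 0.018 ] [-0.9   0.45]
20 [0.568  0.0023] [-0.96  0.28]
10 [ 0.6016 -0.0077] [-0.99  0.11]
5 [ 0.6189 -0.0105] [-1.    0.03]
0 [ 0.6363 -0.0117] [-1.   -0.06]
```

View pics/w9.png

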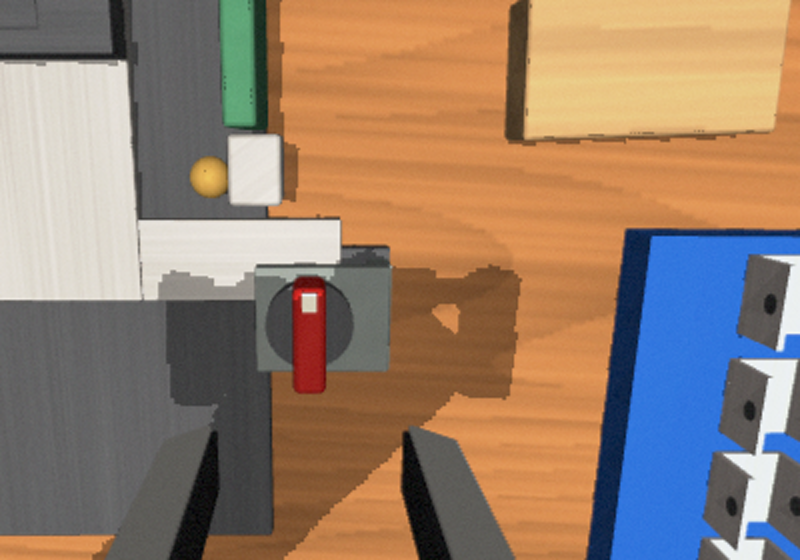

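The knob is locked, with the bar along the unit's x axis at crop (309,335). Next I go to the door's outer side.

Request:
{"fn": "step_arm", "kwargs": {"moves": [[-0.027,0.08,0,0,0,0.19],[-0.054,0.16,0,0,0,0.38],[-0.08,0.24,0,0,0,0.57],[-0.107,0.32,0,0,0,0.76],[-0.133,0.4,0,0,0,0.94]], "claw": -1}}

```text
time_s: 41.85
eef_pos: [0.5173, 0.087, 0.1947]
tcp_rot: [[0.695, 0.719, -0.004], [0.719, -0.695, -0.001], [-0.003, -0.002, -1.0]]
ft_force: [1.0, 0.5, -0.0]
width: 0.0105
finger_force: 0.0
```

Request:
{"fn": "step_arm", "kwargs": {"moves": [[-0.027,0.08,0,0,0,0.19],[-0.054,0.16,0,0,0,0.38],[-0.08,0.24,0,0,0,0.57],[-0.107,0.32,0,0,0,0.76],[-0.133,0.4,0,0,0,0.94]]}}

```text
time_s: 42.35
eef_pos: [0.4508, 0.2864, 0.1948]
tcp_rot: [[0.03, 1.0, -0.003], [1.0, -0.03, -0.002], [-0.002, -0.003, -1.0]]
ft_force: [1.7, 0.1, 0.8]
width: 0.0004
finger_force: 0.0
```

Request:
{"fn": "step_arm", "kwargs": {"moves": [[0,0,-0.08,0,0,0],[0,0,-0.16,0,0,0],[0,0,-0.24,0,0,0],[0,0,-0.27,0,0,0],[0,0,-0.27,0,0,0]]}}

```text
time_s: 42.85
eef_pos: [0.4497, 0.2835, 0.0577]
tcp_rot: [[0.037, 0.999, -0.007], [0.999, -0.037, -0.005], [-0.005, -0.007, -1.0]]
ft_force: [1.5, 0.3, -0.4]
width: 0.0005
finger_force: 0.0
```

Run:
```python
from h import *
s=readout.sense();print(s['q'].round(1),s['eef_pos'].round(4),s['ft_force'],s['width'],s['tcp_rot'].round(2).tolist())
```

```text
[-47.6  40.7  19.  112.9 -24.6  30.8 -13.5] [0.4497 0.2835 0.0577] [ 1.4908798   0.33624018 -0.41194159] 0.0004881066551107004 [[0.04, 1.0, -0.01], [1.0, -0.04, -0.0], [-0.0, -0.01, -1.0]]
```

Request:
{"fn": "step_arm", "kwargs": {"moves": [[-0.005,-0.05,0,0,0,0],[-0.01,-0.085,0,0,0,0],[-0.015,-0.115,0,0,0,0],[-0.018,-0.145,0,0,0,0],[-0.022,-0.178,0,0,0,0]]}}

```text
time_s: 43.35
eef_pos: [0.4423, 0.196, 0.0619]
tcp_rot: [[0.036, 0.999, 0.001], [0.999, -0.036, 0.001], [0.001, 0.001, -1.0]]
ft_force: [1.7, 0.9, 0.5]
width: 0.0005
finger_force: 0.3
```

Request:
{"fn": "step_arm", "kwargs": {"moves": [[0.002,-0.035,0,0,0,0],[0.004,-0.07,0,0,0,0],[0.012,-0.104,0,0,0,0],[0.02,-0.138,0,0,0,0],[0.034,-0.17,0,0,0,0]]}}

```text
time_s: 43.85
eef_pos: [0.4589, 0.1106, 0.0618]
tcp_rot: [[0.036, 0.999, 0.0], [0.999, -0.036, 0.001], [0.001, 0.0, -1.0]]
ft_force: [0.7, 1.7, -0.5]
width: 0.0005
finger_force: 0.3
```

Run:
```python
from h import *
s=readout.sense();print(s['q'].round(1),s['eef_pos'].round(4),s['ft_force'])
im=optics.grab_frame('scene')
hsv=cv2.cvtColor(im,cv2.COLOR_RGB2HSV);m=cv2.inRange(hsv,(24,120,90),(34,255,255))
n,l,st,ce=cv2.connectedComponentsWithStats(m);i=1+np.argsort(-st[1:,4])[:3]
c=optics.get_calibration('scene');print(st[i],ce[i])
for th in(102.5,70,55,50):
  a=np.radians(-86.47-th);d=np.array([np.cos(a),np.sin(a)]);print(th,[w2pix(c,[.642+r*d[0],.189+r*d[1],z]).round(0).tolist() for r,z in((0,.105),(.25,.105),(.25,.035))])
```

```text
[-27.   36.6  14.8 122.3 -22.4  23.7   3.6] [0.4589 0.1106 0.0618] [ 0.69293631  1.73916435 -0.52495767]
[[367 204  33  20 123]
 [349 195   9   6  31]] [[382.56910569 213.47154472]
 [352.87096774 197.29032258]]
102.5 [[401.0, 224.0], [375.0, 169.0], [373.0, 188.0]]
70 [[401.0, 224.0], [334.0, 181.0], [334.0, 200.0]]
55 [[401.0, 224.0], [320.0, 192.0], [320.0, 211.0]]
50 [[401.0, 224.0], [316.0, 196.0], [316.0, 215.0]]
```

Request:
{"fn": "step_arm", "kwargs": {"moves": [[0.012,-0.034,0,0,0,0],[0.052,-0.092,0,0,0,0],[0.1,-0.144,0,0,0,0],[0.156,-0.186,0,0,0,0],[0.218,-0.216,0,0,0,0]]}}

```text
time_s: 44.4
eef_pos: [0.568, 0.0019, 0.0617]
tcp_rot: [[0.038, 0.999, -0.001], [0.999, -0.038, 0.0], [0.0, -0.001, -1.0]]
ft_force: [0.2, 0.7, -0.1]
width: 0.0003
finger_force: 0.3
```

Request:
{"fn": "step_arm", "kwargs": {"moves": [[0.025,-0.009,0,0,0,0],[0.05,-0.015,0,0,0,0],[0.075,-0.022,0,0,0,0],[0.09,-0.024,0,0,0,0],[0.1,-0.025,0,0,0,0]]}}

```text
time_s: 44.9
eef_pos: [0.6181, -0.0091, 0.0614]
tcp_rot: [[0.036, 0.999, -0.0], [0.999, -0.036, 0.0], [0.0, -0.0, -1.0]]
ft_force: [-0.5, -0.1, 1.1]
width: 0.0005
finger_force: 0.3
```

Request:
{"fn": "step_arm", "kwargs": {"moves": [[0.007,-0.001,0,0,0,0],[0.014,-0.002,0,0,0,0],[0.021,-0.002,0,0,0,0],[0.026,-0.002,0,0,0,0],[0.03,-0.002,0,0,0,0]]}}

```text
time_s: 45.4
eef_pos: [0.6274, -0.0096, 0.0611]
tcp_rot: [[0.036, 0.999, -0.011], [0.999, -0.036, 0.002], [0.001, -0.011, -1.0]]
ft_force: [-10.1, -0.2, 7.4]
width: 0.0003
finger_force: 5.3
```

Request:
{"fn": "step_arm", "kwargs": {"moves": [[0.004,0,0,0,0,0],[0.008,0,0,0,0,0],[0.012,0,0,0,0,0],[0.012,0,0,0,0,0]]}}

```text
time_s: 45.8
eef_pos: [0.6359, -0.0096, 0.0611]
tcp_rot: [[0.036, 0.999, -0.006], [0.999, -0.036, 0.001], [0.001, -0.006, -1.0]]
ft_force: [-6.6, 1.2, 4.2]
width: 0.0005
finger_force: 3.6
```

Run:
```python
from h import *
s=readout.sense();print(s['eef_pos'].round(4),s['ft_force'])
im=optics.grab_frame('scene')[:,:,::-1];cv2.imwrite('pics/raw_s10.png',im)
hsv=cv2.cvtColor(im,cv2.COLOR_BGR2HSV);m=cv2.inRange(hsv,(22,120,70),(34,255,255))
c=optics.get_calibration('scene')
ys,xs=np.nonzero(m);print(len(xs))
for x in range(285,405,8):
  q=ys[xs==x]; print(x,(q.min(),q.max()) if len(q) else None,end=' ')
print()
for th in(6,3,0):
  a=np.radians(-86.47-th);d=np.array([np.cos(a),np.sin(a)]);print(th,[w2pix(c,[.642+r*d[0],.189+r*d[1],z]).round(1).tolist() for r,z in((0,.105),(.125,.105),(.25,.105),(.25,.035))])
```

```text
[ 0.6359 -0.0096  0.0611] [-6.57372999  1.24930222  4.24780627]
346
285 None 293 None 301 None 309 None 317 (np.int64(247), np.int64(248)) 325 (np.int64(246), np.int64(259)) 333 (np.int64(249), np.int64(260)) 341 None 349 (np.int64(254), np.int64(254)) 357 (np.int64(237), np.int64(240)) 365 (np.int64(233), np.int64(240)) 373 (np.int64(231), np.int64(234)) 381 (np.int64(228), np.int64(232)) 389 (np.int64(226), np.int64(230)) 397 (np.int64(224), np.int64(243)) 
6 [[401.0, 223.9], [356.3, 233.0], [309.5, 242.6], [309.6, 261.6]]
3 [[401.0, 223.9], [357.3, 234.7], [311.0, 246.2], [311.1, 265.2]]
0 [[401.0, 223.9], [358.4, 236.4], [312.9, 249.7], [312.9, 268.7]]
```

Request:
{"fn": "step_arm", "kwargs": {"moves": [[0.004,0,0,0,0,0],[0.008,0,0,0,0,0],[0.01,0,0,0,0,0],[0.01,0,0,0,0,0]]}}

```text
time_s: 46.25
eef_pos: [0.6358, -0.0095, 0.061]
tcp_rot: [[0.036, 0.999, -0.016], [0.999, -0.036, 0.002], [0.002, -0.016, -1.0]]
ft_force: [-17.4, 1.8, 14.1]
width: 0.0004
finger_force: 8.9
```

The door is hard on its stop. I'll retreat and verify.

Request:
{"fn": "step_arm", "kwargs": {"moves": [[-0.03,0,0,0,0,0],[-0.1,0,0,0,0,0],[-0.16,0,0.04,0,0,0],[-0.2,0,0.12,0,0,0],[-0.2,0,0.2,0,0,0]]}}

```text
time_s: 46.75
eef_pos: [0.5407, -0.0104, 0.162]
tcp_rot: [[0.037, 0.999, -0.004], [0.999, -0.037, 0.0], [0.0, -0.004, -1.0]]
ft_force: [1.8, 0.2, 0.1]
width: 0.0007
finger_force: 0.0
```

Request:
{"fn": "step_arm", "kwargs": {"moves": [[-0.05,0.06,0.08,0,0,0],[-0.1,0.14,0.1,0,0,0],[-0.14,0.22,0.1,0,0,0],[-0.18,0.3,0.1,0,0,0],[-0.2,0.38,0.1,0,0,0]]}}

```text
time_s: 47.25
eef_pos: [0.4428, 0.1815, 0.2122]
tcp_rot: [[0.036, 0.999, 0.001], [0.999, -0.036, 0.001], [0.001, 0.001, -1.0]]
ft_force: [0.5, -0.1, -0.1]
width: 0.0006
finger_force: 0.0
```

Request:
{"fn": "step_arm", "kwargs": {"moves": [[-0.02,0.08,0,0,0,0],[-0.05,0.16,0,0,0,0],[-0.08,0.24,0,0,0,0],[-0.1,0.32,0,0,0,0],[-0.12,0.36,0,0,0,0]]}}

```text
time_s: 47.75
eef_pos: [0.3832, 0.3644, 0.2117]
tcp_rot: [[0.032, 0.999, 0.002], [0.999, -0.032, 0.003], [0.003, 0.002, -1.0]]
ft_force: [-0.3, -0.9, 0.7]
width: 0.0001
finger_force: 0.0
```

Run:
```python
from h import *
s=readout.sense();print(s['eef_pos'].round(4),s['ft_force'].round(1))
im=optics.grab_frame('top')[:,:,::-1];cv2.imwrite('pics/raw_end.png',im)
c=optics.get_calibration('top')
hsv=cv2.cvtColor(im,cv2.COLOR_BGR2HSV);m=cv2.inRange(hsv,(22,110,70),(34,255,255));m[:, :240]=0;m[:,375:]=0
n,l,st,ce=cv2.connectedComponentsWithStats(m)
for i in range(1,n):
  if st[i,4]>20:
    print('yellow',st[i]); 
    for x in range(258,354,12):
      q=np.nonzero(l[:,x]==i)[0]; print(x,(q.min(),q.max()) if len(q) else None,end=' ')
print()
for th in(3,0):
  a=np.radians(-86.47-th);d=np.array([np.cos(a),np.sin(a)]);print(th,[w2pix(c,[.642+r*d[0],.189+r*d[1],.105]).round(1).tolist() for r in(0,.125,.25)])
t=cv2.imread('pics/raw_t7.png')
for nm in('raw_t7','raw_end'):
  h=cv2.cvtColor(cv2.imread(f'pics/{nm}.png'),cv2.COLOR_BGR2HSV)[200:290,420:488]
  b=((h[:,:,1]<60)&(h[:,:,2]>110)).astype('uint8');n,l,st,ce=cv2.connectedComponentsWithStats(b)
  print(nm,[(ce[i].round(1).tolist(),int(st[i,4])) for i in range(1,n) if st[i,4]>30])
a=cv2.imread('pics/raw_top0.png');d=cv2.absdiff(a,im).max(2)
for k,(x0,y0,x1,y1) in dict(flange=(155,200,205,246),hammer=(84,218,152,305),wrench=(140,302,208,322),screwd=(203,287,258,340),offcut=(393,170,438,197),can=(508,212,546,243),brush=(513,258,567,318)).items():print(k,(d[y0:y1,x0:x1]>40).mean().round(3))
```

```text
[0.3832 0.3644 0.2117] [-0.3 -0.9  0.7]
yellow [258 193  88  12 367]
258 (np.int64(200), np.int64(204)) 270 (np.int64(200), np.int64(203)) 282 (np.int64(199), np.int64(202)) 294 (np.int64(198), np.int64(201)) 306 (np.int64(196), np.int64(200)) 318 (np.int64(196), np.int64(199)) 330 (np.int64(195), np.int64(198)) 342 (np.int64(193), np.int64(197)) 
3 [[255.3, 201.7], [301.9, 200.3], [348.6, 198.9]]
0 [[255.3, 201.7], [301.8, 197.9], [348.3, 194.1]]
raw_t7 [([28.7, 17.4], 135), ([30.5, 35.7], 138), ([32.4, 53.6], 139), ([34.9, 71.5], 138)]
raw_end [([28.8, 17.3], 139), ([30.5, 35.7], 141), ([32.4, 53.6], 139), ([34.9, 71.6], 140)]
flange 0.0
hammer 0.341
wrench 0.598
screwd 0.423
offcut 0.0
can 0.0
brush 0.0
```

```bash
python3 -c "
from plant import job
print(job.job_done())"
```

```text
the job is handed in; nothing more can be done
None
```

I handed the job in after about 48 s of robot time; it returned no verdict. All four brackets are on the tray floor, the carriage is home on its stop, the knob is back at locked, and the door is hard on its stop. The hammer, wrench and screwdriver could not be confirmed in the last picture, but no contact with them was noticed.

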